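# Tap a pack of gel plates flush and close the keeper

### The job

On the sloping stand four gel sandwiches lie loosely stacked, their edges out of line. Gently tap the pack's upper and right-hand edges until all four plates sit flush together against the stand's lower stop and side stop, then swing the hinged keeper bar with the red tab over the pack and press it fully shut. Do not upset the things round about.

Things in the scene. Friction and masses are not known exactly. Their poses are not given: they have to be found in the camera images.
- stand: Fixed sloping stand: white bed tilted 0.50 rad (29 deg) up from the robot's side, two aluminium stop bars forming a corner. Origin: that corner on the bed's surface, 40 mm above the bench. x runs up the slope away from the robot, y to the left along the bed, z square out of the bed (leaning 29 deg from vertical towards the robot's side). Flush plates have their lower edges at x = 0, left edges at y = 0.
- lower_stop (a point): Middle of the lower stop's face, at the bed's surface: stand x = 0, y = -29 mm. The stop spans y = -67 to +9 mm, is 10 mm thick and 22 mm high above the bed (the pack is 20 mm).
- side_stop (a point): Middle of the side stop's face (left of the pack), at the bed's surface: stand x = +36, y = 0 mm. The stop spans x = -11 to +84 mm, is 9 mm thick and 22 mm high above the bed.
- bed_end (a point): Upper right corner of the bed's surface: stand x = +84, y = -67 mm. The bed (8 mm thick) ends here, so flush plates overhang it 16 mm at the upper and 13 mm at the right edge; a finger moved against those edges may reach up to 15 mm below the bed's surface. Both these sides are open; the bar-shaped stops are at the other two.
- plate_1: Gel sandwich, lowest of four: rigid plate 100 (x) by 80 (y) by 5 mm, 120 g; white notched alumina below, greenish glass above, blue strips along its sides. Origin: centre of its underside; axes like the stand's when flush, then at stand x = 50, y = -40, z = 0 mm. Starts 4 to 15 mm too far up the slope and too far right, slightly turned; friction 0.9 holds it.
- plate_2: Gel sandwich, second from below of four: rigid plate 100 (x) by 80 (y) by 5 mm, 120 g; white notched alumina below, greenish glass above, blue strips along its sides. Origin: centre of its underside; axes like the stand's when flush, then at stand x = 50, y = -40, z = 5 mm. Starts 4 to 15 mm too far up the slope and too far right, slightly turned; friction 0.9 holds it.
- plate_3: Gel sandwich, third from below of four: rigid plate 100 (x) by 80 (y) by 5 mm, 120 g; white notched alumina below, greenish glass above, blue strips along its sides. Origin: centre of its underside; axes like the stand's when flush, then at stand x = 50, y = -40, z = 10 mm. Starts 4 to 15 mm too far up the slope and too far right, slightly turned; friction 0.9 holds it.
- plate_4: Gel sandwich, topmost of four: rigid plate 100 (x) by 80 (y) by 5 mm, 120 g; white notched alumina below, greenish glass above, blue strips along its sides. Origin: centre of its underside; axes like the stand's when flush, then at stand x = 50, y = -40, z = 15 mm. Starts 4 to 15 mm too far up the slope and too far right, slightly turned; friction 0.9 holds it.
- keeper (a joint): Hinge of the steel keeper bar, rad: 0 = shut, lying across the pack just above it; up to 2.3 = open, leaning out to the left. At angle a the bar points along (y, z) = (-cos a, sin a) in the stand's frame. Light friction (0.05 N m) holds it where it is left; 1 N at its end swings it.
- keeper_pin (a point): Middle of the hinge pin, left of the side stop: stand x = 50, y = +13, z = +30 mm; the pin runs along the stand's x. The bar is 16 mm wide (along x), 6 mm thick, centred on the pin, 104 mm long. Its hooked end, 98 to 103 mm from the pin, reaches 21 mm below the bar's centre line and comes down 5 mm outside the right edges of a flush pack; a plate sticking out farther stops it.
- keeper_tab (a point): Top face (the outer face when open) of the red thumb tab that ends the keeper bar: 22 by 18 mm, 4 mm thick, centred 114 mm from the pin; this face is 3 mm above the bar's centre line when shut. The tab ends 125 mm from the pin.
- comb_1: White plastic gel comb, 35 by 82 by 5 mm, lying on the bench left of the stand; bystander. Origin: its middle, underside.
- comb_2: Yellow plastic gel comb like the white one; bystander.
- petri: Petri dish, 61 mm across, 14 mm high, left behind on the bench; bystander. Origin: centre of its underside.
- sachet_1: White sachet with a coloured band, 48 by 68 by 9 mm; bystander.
- tube_holder: Wooden test-tube holder, 22 by 170 by 12 mm; bystander.

How it is judged (in metres and radians):
On the way, in this order (a step that is already met when the one before it is completed fails the run):
1. all four plates are flush with both stops, the keeper still open (x of plate_1 in the frame of stand between 0.047 and 0.053 m and y of plate_1 in the frame of stand between -0.043 and -0.037 m and angle between the x axis of each of plate_1, plate_2, plate_3, plate_4 and the x axis of stand, either way round below 0.035 rad and angle between the z axis of each of plate_1, plate_2, plate_3, plate_4 and the z axis of stand, either way round below 0.06 rad and x of plate_2 in the frame of stand between 0.047 and 0.053 m and y of plate_2 in the frame of stand between -0.043 and -0.037 m and x of plate_3 in the frame of stand between 0.047 and 0.053 m and y of plate_3 in the frame of stand between -0.043 and -0.037 m and x of plate_4 in the frame of stand between 0.047 and 0.053 m and y of plate_4 in the frame of stand between -0.043 and -0.037 m and value of joint keeper above 0.5 rad), for 0.2 s.
2. the keeper is shut over the flush pack (x of plate_1 in the frame of stand between 0.047 and 0.053 m and y of plate_1 in the frame of stand between -0.043 and -0.037 m and angle between the x axis of each of plate_1, plate_2, plate_3, plate_4 and the x axis of stand, either way round below 0.035 rad and angle between the z axis of each of plate_1, plate_2, plate_3, plate_4 and the z axis of stand, either way round below 0.06 rad and x of plate_2 in the frame of stand between 0.047 and 0.053 m and y of plate_2 in the frame of stand between -0.043 and -0.037 m and x of plate_3 in the frame of stand between 0.047 and 0.053 m and y of plate_3 in the frame of stand between -0.043 and -0.037 m and x of plate_4 in the frame of stand between 0.047 and 0.053 m and y of plate_4 in the frame of stand between -0.043 and -0.037 m and value of joint keeper below 0.05 rad), for 0.2 s.
At the end, for the whole second after the job is handed in: All four plates lie at rest flat on the bed, each within 3 mm and 2 degrees of flush with both the lower and the side stop, and the keeper bar is shut (within 0.05 rad, 3 degrees) (all of step 2 and linear speed of each of plate_1, plate_2, plate_3, plate_4 below 0.01 m/s); the robot touches nothing.
It fails at once if a plate was struck or pressed hard enough to chip it (more than 60 N from the robot) (contact force between the fingers and plate_1 above 60 N or contact force between the fingers and plate_2 above 60 N or contact force between the fingers and plate_3 above 60 N or contact force between the fingers and plate_4 above 60 N).
It fails at once if a plate fell off the stand (distance between any of plate_1, plate_2, plate_3, plate_4 and stand above 0.12 m).
It fails at once if a bystander was pushed aside (distance of any of comb_1, comb_2, petri, sachet_1, tube_holder from where it was at the start of the episode above 0.03 m).
It also fails if it takes over 58 s, if anything falls off the work surface, if the arm or the gripper's body presses on something with over 40 N, if the wrist force passes 120 N, or if a joint passes its speed limit or range.

### The arm

A 6-joint arm with a two-finger parallel gripper is mounted at the origin on a cart in front of the work surface, level with it; the furniture and walls round the work are solid. World frame = base frame: x ahead of the robot, y to its left, z up, the work surface at z = 0. Lengths are in mm, angles in rad, forces in N, time in s.
With the tool pointing down it reaches from about 350 to 775 mm from the base axis. Payload 7.3 kg.
Tool frame: the origin (TCP) lies at the very end of the fingers, on their centre line; the grasp point (between the pads) lies 19 mm behind it; z points along the fingers, x is the direction in which the jaws open and shut, and the axes are right-handed (so a half turn about z gives the same grasp; the last joint's range is limited). The gripper opens to 92 mm and grips with 3 to 60 N. Pads are 19 mm wide; open, the fingers measure 130 mm over their backs; the gripper's body (75 mm by 190 mm) begins 47 mm behind the grasp point.
Start: joints at [1.165, 0.342, 1.524, -0, 1.275, -0.146], TCP at [134.85, 507.406, 226.741] pointing down, gripper open.
Joint ranges: [-2.53, 2.53], [-0.77, 2.02], [0.04, 2.7], [-1, 4.14], [0.28, 2.66], [-3.11, 3.11]. Speed limits (rad/s): [2.57, 2.57, 3.14, 3.14, 3.14, 3.14].

### API

Orientations are given as [roll, pitch, yaw] about the fixed x, y, z axes, in that order (R = Rz(yaw) Ry(pitch) Rx(roll)).
In Python, from plant import bot, capture, camera_params gives the robot as it stands.
- The arm moves only by the shell command python3 -m jog 'ROWS' [OPENING]. ROWS is a JSON object of lists of equal length, an entry for each row: "xyz": the shift along the world's x, y, z as a fraction of full scale, a list of three; "angular": the turn, a rotation vector about the world's x, y, z as a fraction of full scale, a list of three. In form: {"xyz": [[x, y, z], ...], "angular": [[wx, wy, wz], ...]}. A call has 1 to 10 rows; each row shifts and turns the pose as measured when the row begins; what a row does not reach is not made up. Full scale, the value 1, is 2 cm for a shift and 6 degrees for a turn. A row lasts 1/10 s, in which the tool goes at most 50 mm and 8.59 degrees, less where a joint would pass 70% of its speed; a pose out of reach is approached as far as the arm can. A call with a number of a shift or a turn outside -1 to 1 is refused whole. A call with a gripper value outside its range is refused whole. OPENING is the closure, from -1 (fully open) to 1 (shut), set as the call begins (- or left out, the last holds). The fingers move at their own pace and stop on an object; the grip force is fixed at half the most. Time passes only in rows, so rows that do not move let the fingers close. It gives the time, the measured TCP pose, the force and the opening at its end, in the units of the state.
- bot.get_obs(): the state, without advancing time (a new reading comes with each control period).
- capture(name): name is "side" or "top"; returns the picture (400x640x3 uint8, red, green, blue); there is no depth.
- camera_params(name): a dict with "fx", "fy", "cx", "cy" (pixels), "rvec" (rotation vector, rad) and "tvec" (3), from world to camera coordinates, as OpenCV has them. Camera axes: x right, y down, z forward; pixel columns grow to the right and rows downward; lengths in mm; the calibration is good to about 2 mm. A picture is of the moment at which its call begins. camera_params takes no time and is no camera call.
- bot.close_job(): hands the job in, once; it reports no verdict.
The state is a dict: "time": time; "joint_positions": joint angles; "dq": joint speeds; "tau": joint torques, N m; "tool_pos": TCP position; "tcp_rot": TCP orientation; "contact_force": force on the tool from outside, world axes, zero at the start; "moment": the same for the moment, N m; "grip_width": finger opening in mm.
Only numpy, scipy, OpenCV 4.12 (cv2) and the standard library are available. Lean on these libraries where they do the work, as an engineer would, in place of code of your own. Each camera call takes 0.05 s, during which the arm holds its last target.

## Working session

There is one attempt and no reset: what is moved stays moved. The work goes in short steps, Python scripts to look and compute and a shell command to move; the robot and the scene stay as the last step left them, time stands still between calls to the robot, and variables do not carry over. Pictures are saved under pics/ and viewed, and the job is handed in when it is done.

```bash
ls; mkdir -p pics
python3 - <<'E'
from plant import bot, capture, camera_params
import cv2
for n in("side","top"):
    cv2.imwrite(f"pics/{n}0.png",capture(n)[:,:,::-1]); print(n,camera_params(n))
o=bot.get_obs();print(o)
E
```

```text
pics
side {'fx': 479.48470852947855, 'fy': 479.48470852947855, 'cx': 326.8757567332169, 'cy': 200.2761336885341, 'rvec': array([ 2.62553413, -0.41071503,  0.1048939 ]), 'tvec': array([-347.28746563,  362.14278318, 1048.18628873])}
top {'fx': 405.49057219034006, 'fy': 405.49057219034006, 'cx': 318.08303722169177, 'cy': 199.01240507696488, 'rvec': array([ 2.14024915, -2.19103952,  0.10811834]), 'tvec': array([272.95574374, 470.2504594 , 881.8512065 ])}
{'time': 0.1, 'joint_positions': array([ 1.16498361e+00,  3.42642310e-01,  1.52491575e+00, -2.17125914e-05,
        1.27538306e+00, -1.45988305e-01]), 'dq': array([ 7.64241880e-05, -2.06567037e-03, -1.10878088e-03,  5.73715064e-04,
       -4.09993133e-04, -2.21634574e-03]), 'tau': array([ 2.19576788e-03, -4.32009208e+01, -2.44697320e+01,  7.20380642e-02,
        5.26330294e-02, -4.17678973e-05]), 'tool_pos': array([134.71499065, 507.0530083 , 226.12202942]), 'tcp_rot': array([-3.14141703e+00,  1.33714523e-03,  1.31097837e+00]), 'contact_force': array([ 0.73391743, -1.02930753,  0.19465448]), 'moment': array([ 0.01775842, -0.01329735, -0.01799262]), 'grip_width': 91.4112558820089}
```

View pics/side0.png

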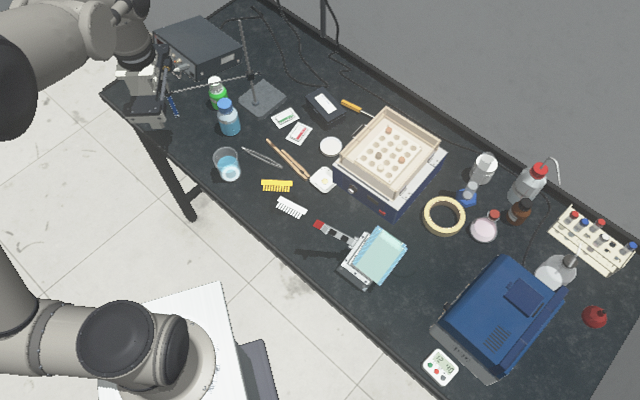

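View pics/top0.png

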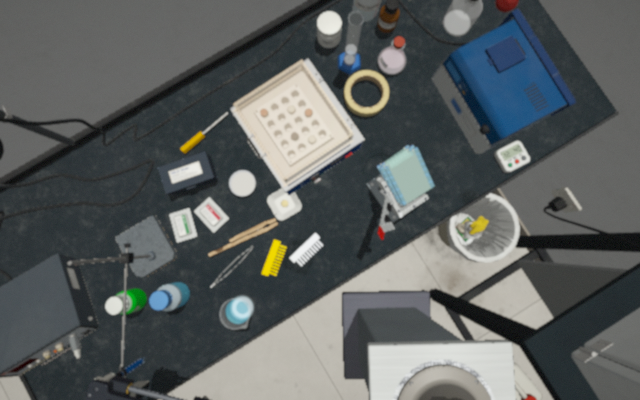

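```bash
cat > h.py <<'E'
from plant import bot, capture, camera_params
import cv2, numpy as np
from scipy.spatial.transform import Rotation as Ro
from scipy.optimize import least_squares
def proj(n,P):
    p=camera_params(n);K=np.array([[p['fx'],0,p['cx']],[0,p['fy'],p['cy']],[0,0,1.]])
    return cv2.projectPoints(np.asarray(P,float).reshape(-1,1,3),np.array(p['rvec'],float),np.array(p['tvec'],float),K,None)[0][:,0]
def back(n,uv,z):
    p=camera_params(n);R=cv2.Rodrigues(np.array(p['rvec']))[0];t=np.array(p['tvec'])
    d=R.T@np.array([(uv[0]-p['cx'])/p['fx'],(uv[1]-p['cy'])/p['fy'],1]);c=-R.T@t
    return c+d*(z-c[2])/d[2]
def crop(img,x0,y0,w,h,s,name):
    c=cv2.resize(img[y0:y0+h,x0:x0+w],None,fx=s,fy=s,interpolation=cv2.INTER_CUBIC)
    cv2.imwrite(name,c[:,:,::-1])
E
python3 - <<'E'
from h import *
crop(cv2.imread('pics/side0.png')[:,:,::-1],300,205,120,90,6,'pics/s0c.png')
crop(cv2.imread('pics/top0.png')[:,:,::-1],345,135,120,110,5,'pics/t0c.png')
print(back('top',(375,183),40),back('top',(400,220),40))
for n in('side','top'):
  p=camera_params(n);R=cv2.Rodrigues(p['rvec'])[0];print(-R.T@p['tvec'])
E
```

```text
[507.53539824 135.3458638   40.        ] [424.60685748  83.82881446  40.        ]
[ 276.13699014 -269.31515194 1096.20627014]
[382.14208439 258.94420987 927.47895207]
```

View pics/s0c.png

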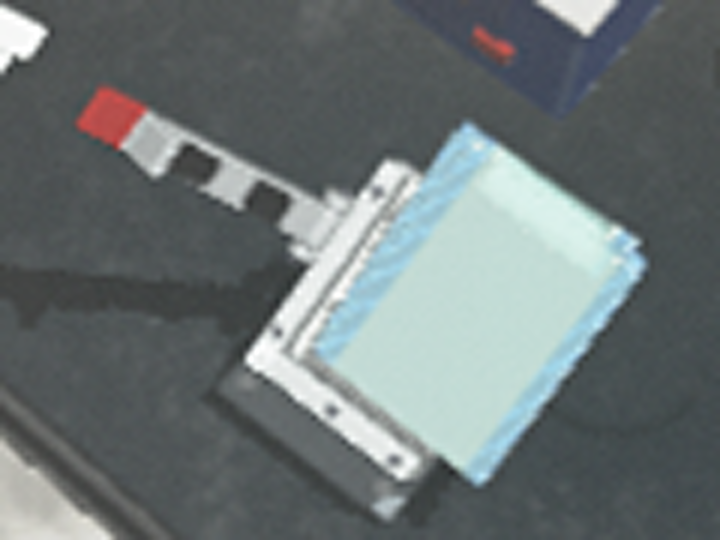

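View pics/t0c.png

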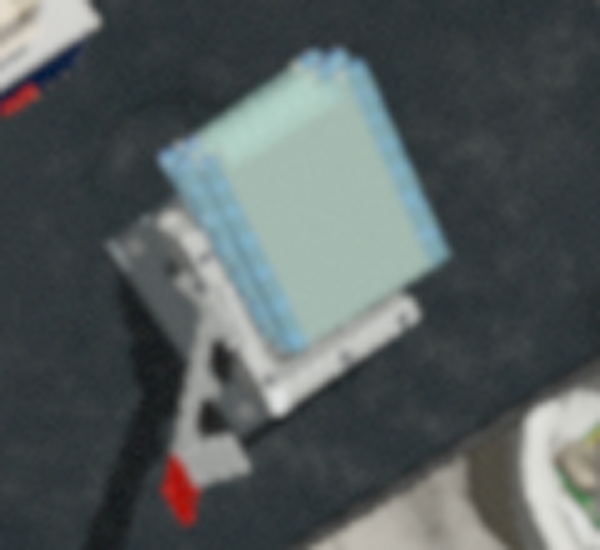

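```bash
cat >> h.py <<'E'
def SR(yaw): return (Ro.from_euler('z',yaw)*Ro.from_euler('y',-0.5)).as_matrix()
def s2w(s,P): return np.asarray(P,float)@SR(s[2]).T+np.array([s[0],s[1],40+(s[3] if len(s)>3 else 0)])
E
python3 - <<'E'
from h import *
S=np.array([[247,362],[405,480],[432,462],[390,160],[420,175],[295,352]])/6+[300,205]
SP=[[-10,9,22],[-10,-67,22],[0,-67,22],[84,9,22],[84,0,22],[0,0,22]]
T=np.array([[275,418],[420,318],[408,293],[153,215],[180,208]])/5+[345,135]
TP=[[-10,9,22],[-10,-67,22],[0,-67,22],[84,9,22],[84,0,22]]
f=lambda s:np.r_[(proj('side',s2w(s,SP))-S).ravel(),(proj('top',s2w(s,TP))-T).ravel()]
r=least_squares(f,[424,84,-0.5,0],loss='soft_l1');print(r.x);print(f(r.x).reshape(-1,2).round(1))
r=least_squares(f,[424,84,-0.5],loss='soft_l1');print(r.x);print(f(r.x).reshape(-1,2).round(1))
for y in (-1,1.,0.5): print(least_squares(f,[424,84,y]).cost)
E
```

```text
[452.3216769   90.21063608   0.55483422  -3.24938689]
[[ 1.5 -0.7]
 [ 1.2  0.3]
 [-0.7 -0.2]
 [ 1.3  0. ]
 [-0.6 -0.1]
 [-0.9 -0.1]
 [-0.9 -1.9]
 [-0.9 -1. ]
 [-0.3  0.4]
 [ 5.2  4. ]
 [ 3.4  3.1]]
[451.74900317  89.82408228   0.55380623]
[[ 1.4 -1. ]
 [ 1.1  0.1]
 [-0.8 -0.4]
 [ 1.3 -0.3]
 [-0.6 -0.5]
 [-1.1 -0.4]
 [-0.4 -1.7]
 [-0.3 -0.9]
 [ 0.3  0.5]
 [ 5.7  4.1]
 [ 3.9  3.1]]
39.30338964132969
39.303389641331975
39.303389642369794
```

```bash
cat >> h.py <<'E'
def rect(x0,x1,y0,y1,z): return [[x0,y0,z],[x1,y0,z],[x1,y1,z],[x0,y1,z]]
def overlay(n,img,s,a,x0,y0,w,h,sc,name,plates=True,poly=[]):
    c=cv2.resize(img[y0:y0+h,x0:x0+w],None,fx=sc,fy=sc,interpolation=cv2.INTER_CUBIC).copy()
    L=[(rect(-10,0,-67,9,22),(255,0,0)),(rect(-10,84,0,9,22),(255,0,0)),(rect(-10,84,-67,9,0),(255,255,0))]
    if plates: L.append((rect(0,100,-80,0,20),(255,0,255)))
    if a is not None:
        d=np.array([0,-np.cos(a),np.sin(a)]);nn=np.array([0,np.sin(a),np.cos(a)]);p=np.array([50,13,30])
        q=lambda l,x,o: p+d*l+nn*o+[x,0,0]
        L.append(([q(0,-8,3),q(103,-8,3),q(103,8,3),q(0,8,3)],(0,255,0)))
        L.append(([q(103,-9,3),q(125,-9,3),q(125,9,3),q(103,9,3)],(0,255,255)))
    L+=poly
    for P,col in L:
        uv=(proj(n,s2w(s,P))-[x0,y0]+.5)*sc
        cv2.polylines(c,[uv.round().astype(np.int32)],True,col,1,cv2.LINE_AA)
    cv2.imwrite(name,c[:,:,::-1])
E
python3 - <<'E'
from h import *
s=[452,90,.554]
overlay('side',cv2.imread('pics/side0.png')[:,:,::-1],s,1.9,300,205,120,90,6,'pics/s0o.png')
overlay('top',cv2.imread('pics/top0.png')[:,:,::-1],s,1.9,345,135,120,110,5,'pics/t0o.png')
E
```

```text
(no output)
```

View pics/s0o.png

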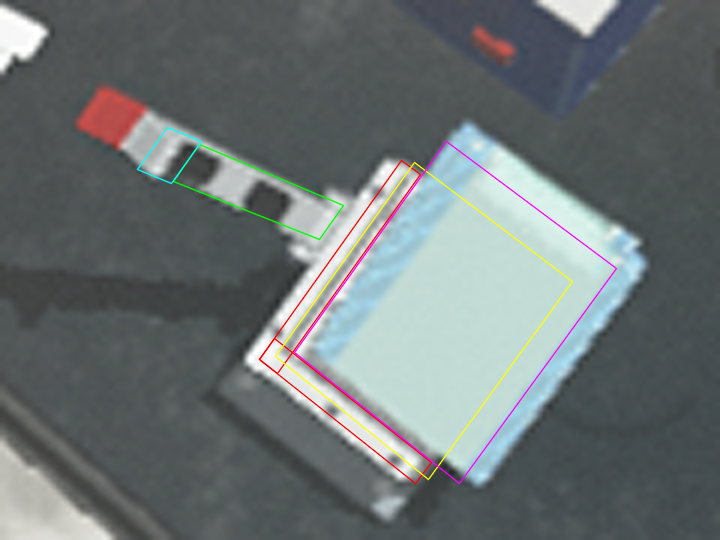

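View pics/t0o.png

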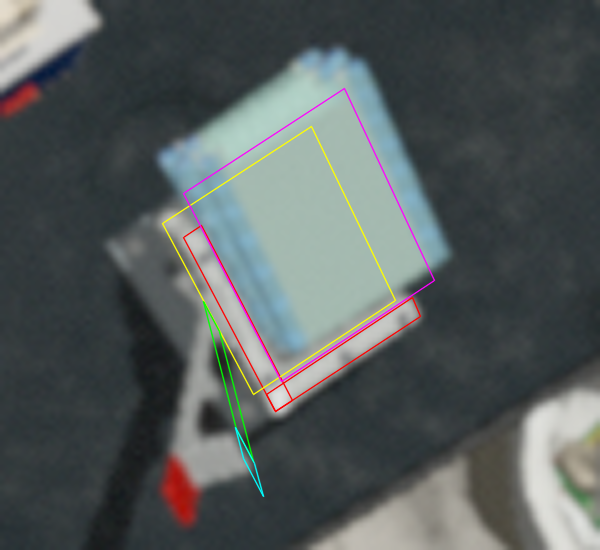

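Run:
```python
from h import *
crop(cv2.imread('pics/side0.png')[:,:,::-1],335,228,46,64,9,'pics/s0d.png')
crop(cv2.imread('pics/top0.png')[:,:,::-1],363,172,72,52,10,'pics/t0d.png')
```

```text
(no output)
```

View pics/s0d.png

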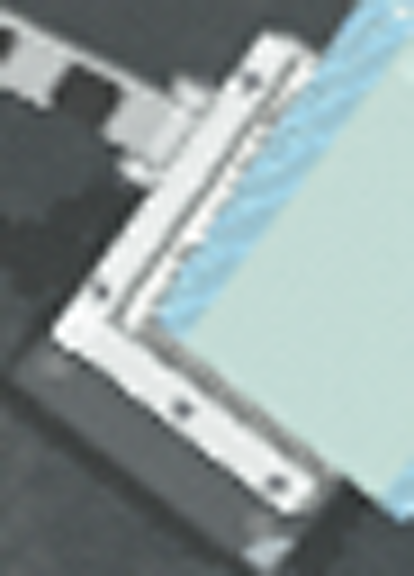

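View pics/t0d.png

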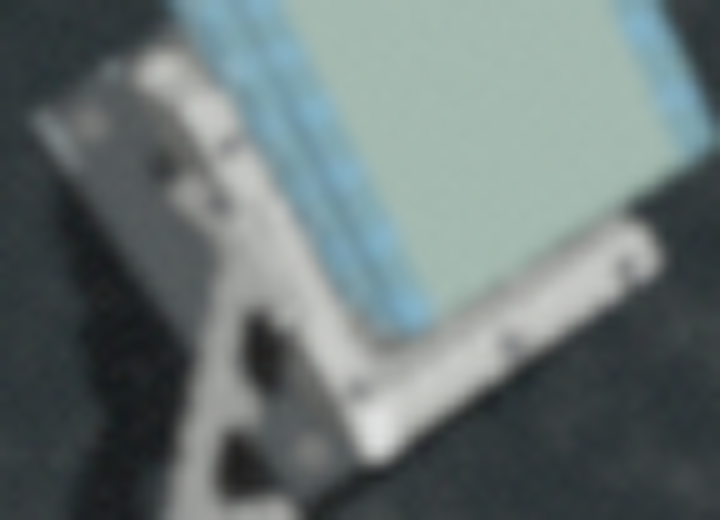

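Run:
```python
from h import *
px=lambda c,s,o:(np.array(c)+.5)/s-.5+o
S=px([[55,335],[292,515],[315,487],[265,32],[300,52],[115,318],[252,82],[100,292],[182,410],[278,485]],9,[335,228])
T=px([[375,465],[662,268],[635,220],[235,140],[360,388],[513,345],[628,265]],10,[363,172])
def f(s,nz=False):
    a=s[:3]; 
    if len(s)>7:a=np.r_[a,s[7]]
    sc=[[s[3],4.5,22],[s[4],4.5,22],[-5,s[5],22],[-5,s[6],22]]
    SP=[[-10,9,22],[-10,-67,22],[0,-67,22],[84,9,22],[84,0,22],[0,0,22]]+sc
    TP=[[-10,9,22],[-10,-67,22],[0,-67,22]]+sc
    return np.r_[(proj('side',s2w(a,SP))-S).ravel(),(proj('top',s2w(a,TP))-T).ravel()]
for x0 in([452,90,.55,65,0,-20,-55],[452,90,.55,65,0,-20,-55,0]):
    r=least_squares(f,x0,loss='soft_l1');print(r.x);print(f(r.x).reshape(-1,2).round(1).tolist())
s=list(least_squares(f,[452,90,.55,65,0,-20,-55],loss='soft_l1').x[:3])
R=np.array([[110,118],[145,110],[105,85]])/6+[300,205]
# keeper tab centre
Ts=np.array([112,118])/6+[300,205]-.5;Tt=np.array([180,490])/5+[345,135]-.5
for a in np.arange(1.4,2.35,.1):
    P=[[50,13-114*np.cos(a)+3*np.sin(a),30+114*np.sin(a)+3*np.cos(a)]]
    print(a.round(2),(proj('side',s2w(s,P))-Ts).round(1),(proj('top',s2w(s,P))-Tt).round(1))
```

```text
[448.72600106  90.24434495   0.56994067  72.4326777    6.48499252
 -29.68151655 -60.27473942]
[[0.7, -0.1], [0.7, 0.3], [0.7, -0.2], [0.6, 0.2], [-0.2, 0.3], [-0.5, 0.6], [0.7, -0.1], [1.2, 0.1], [1.1, 0.1], [1.1, -0.0], [-0.5, 0.2], [-0.4, 0.3], [0.5, 1.5], [-1.1, 1.5], [-0.4, 0.9], [-0.5, 0.4], [-0.4, 0.5]]
[448.48458774  90.05030911   0.56863575  72.10419125   6.38890423
 -29.55405167 -60.04290153   2.04035521]
[[0.6, -0.3], [0.7, 0.1], [0.6, -0.3], [0.6, -0.0], [-0.1, 0.1], [-0.5, 0.4], [0.6, -0.2], [1.2, -0.1], [1.0, -0.1], [1.0, -0.2], [-0.2, 0.3], [-0.0, 0.3], [0.9, 1.5], [-0.8, 1.6], [-0.1, 1.0], [-0.2, 0.5], [-0.1, 0.6]]
1.4 [[28.2 22.9]] [[ 40.7 -19.8]]
1.5 [[23.7 19.6]] [[ 35.9 -16.1]]
1.6 [[19.4 16.3]] [[ 30.8 -12.6]]
1.7 [[15.2 13.1]] [[25.4 -9.4]]
1.8 [[11.4  9.9]] [[19.8 -6.4]]
1.9 [[7.8 6.9]] [[14.1 -3.8]]
2.0 [[4.6 4.1]] [[ 8.3 -1.5]]
2.1 [[1.8 1.4]] [[2.6 0.4]]
2.2 [[-0.6 -1. ]] [[-2.9  1.9]]
2.3 [[-2.5 -3.2]] [[-8.3  3. ]]
```

Run:
```python
from h import *
for z in(0,60,100): print(z,[back('top',p,z).round(0)[:2].tolist() for p in((363,140),(288,190),(362,150))],[back('side',p,z).round(0)[:2].tolist() for p in((393,205),(335,170),(393,215),(440,160))])
s=[448.7,90.2,.57]
R=SR(.57);print(R)
# tool: z=-stand z ; x= stand y  or stand x
for X in([0,1,0],[0,-1,0],[1,0,0],[-1,0,0]):
    X=np.array(X,float);Z=np.array([0,0,-1.]);Y=np.cross(Z,X);M=R@np.c_[X,Y,Z];
    cur=Ro.from_euler('xyz',bot.get_obs()['tcp_rot']).as_matrix()
    print(X,Ro.from_matrix(M).as_euler('xyz').round(3),(np.rad2deg(Ro.from_matrix(M@cur.T).as_rotvec())).round(1))
for P in([150,-40,-5],[150,-40,80],[50,-140,-5],[50,-140,60]):print(P,s2w(s,[P]).round(0))
```

```text
0 [[615.0, 154.0], [502.0, 331.0], [591.0, 157.0]] [[614.0, 219.0], [505.0, 365.0], [604.0, 193.0], [786.0, 309.0]]
60 [[600.0, 161.0], [494.0, 326.0], [578.0, 164.0]] [[596.0, 193.0], [492.0, 331.0], [586.0, 167.0], [758.0, 277.0]]
100 [[590.0, 165.0], [489.0, 323.0], [569.0, 168.0]] [[583.0, 175.0], [484.0, 307.0], [574.0, 151.0], [740.0, 256.0]]
[[ 7.38837615e-01 -5.39632049e-01 -4.03628828e-01]
 [ 4.73571676e-01  8.41900975e-01 -2.58713386e-01]
 [ 4.79425539e-01 -2.77555756e-17  8.77582562e-01]]
[0. 1. 0.] [2.642 0.    2.141] [  4.6 -29.1  46.5]
[ 0. -1.  0.] [-2.642  0.    -1.001] [  35.6    5.5 -129.1]
[1. 0. 0.] [ 3.142 -0.5    0.57 ] [ 23.7 -17.3 -41.5]
[-1.  0.  0.] [-3.142  0.5   -2.572] [-21.6 -29.6 134. ]
[150, -40, -5] [[583. 129. 108.]]
[150, -40, 80] [[549. 107. 182.]]
[50, -140, -5] [[563.  -3.  60.]]
[50, -140, 60] [[537. -20. 117.]]
```

```bash
python3 - <<'E'
from h import *
for nm,p in dict(base=(145,245),rodlow=(127,260),rodhi=(123,370),arml=(70,262),armr=(155,255),bottle=(165,297),green=(130,300)).items():
    print(nm,[back('top',p,z).round(0)[:2].tolist() for z in(0,100,200,300)])
for nm,p in dict(base=(262,98),rodtop=(240,18),rodlow=(253,95),arml=(165,93),armr=(262,75),blueL=(432,325),blueT=(500,262)).items():
    print('side',nm,[back('side',p,z).round(0)[:2].tolist() for z in(0,100,200,300)])
print('blue top',[back('top',p,z).round(0)[:2].tolist() for p in((475,145),(437,75),(497,140)) for z in(0,100,150)])
s=[448.7,90.2,.57]
print(s2w(s,[[135,-45,100],[135,-45,-8],[50,-115,100],[50,-115,-8],[145,-130,56]]).round(0))
E
python3 -m jog '{"xyz":[[0,0,0.5],[0,0,0.5]],"angular":[[0,0,0],[0,0,0]]}' 0.15
```

```text
base [[383.0, 659.0], [383.0, 616.0], [383.0, 572.0], [383.0, 529.0]]
rodlow [[350.0, 699.0], [354.0, 651.0], [357.0, 604.0], [361.0, 557.0]]
rodhi [[110.0, 701.0], [139.0, 654.0], [169.0, 606.0], [198.0, 558.0]]
arml [[349.0, 828.0], [352.0, 767.0], [356.0, 706.0], [360.0, 644.0]]
armr [[360.0, 635.0], [362.0, 595.0], [365.0, 554.0], [367.0, 514.0]]
bottle [[266.0, 611.0], [278.0, 573.0], [291.0, 535.0], [304.0, 497.0]]
green [[261.0, 690.0], [274.0, 643.0], [287.0, 597.0], [300.0, 550.0]]
side base [[379.0, 664.0], [370.0, 579.0], [360.0, 494.0], [351.0, 409.0]]
side rodtop [[393.0, 1008.0], [382.0, 891.0], [371.0, 775.0], [361.0, 658.0]]
side rodlow [[357.0, 683.0], [349.0, 596.0], [342.0, 509.0], [335.0, 422.0]]
side arml [[113.0, 769.0], [128.0, 674.0], [142.0, 580.0], [157.0, 485.0]]
side armr [[401.0, 750.0], [389.0, 657.0], [378.0, 564.0], [367.0, 471.0]]
side blueL [[586.0, -94.0], [557.0, -110.0], [529.0, -126.0], [501.0, -142.0]]
side blueT [[804.0, -5.0], [756.0, -29.0], [708.0, -53.0], [660.0, -77.0]]
blue top [[597.0, -106.0], [574.0, -67.0], [562.0, -47.0], [768.0, -27.0], [726.0, 4.0], [706.0, 19.0], [607.0, -158.0], [583.0, -113.0], [571.0, -91.0]]
[[532.  90. 192.]
 [576. 118.  98.]
 [507.  -9. 152.]
 [551.  19.  57.]
 [603.  35. 159.]]
time: 0.3
tool_pos: [134.3, 506.1, 245.5]
tcp_rot: [-3.141, 0.006, 1.311]
contact_force: [0.5, -0.2, 0.8]
grip_width: 80.3
```

```bash
python3 -m jog '{"xyz":[[0,-1,0.3],[0,-1,0.3],[0.95,-0.95,0],[0.95,-0.95,0],[0.95,-0.95,0],[0.95,-0.95,0],[0.95,-0.95,0],[0.95,-0.95,0],[0.95,-0.95,0],[0.95,-0.95,0]],"angular":[[0,0,0],[0,0,0],[0.04,-0.24,0.39],[0.04,-0.24,0.39],[0.04,-0.24,0.39],[0.04,-0.24,0.39],[0.04,-0.24,0.39],[0.04,-0.24,0.39],[0.04,-0.24,0.39],[0.04,-0.24,0.39]]}'
```

```text
time: 1.3
tool_pos: [291.0, 311.0, 268.9]
tcp_rot: [2.931, -0.057, 1.663]
contact_force: [-0.4, 0.1, 0.1]
grip_width: 39.1
```

```bash
python3 -m jog '{"xyz":[[1,-0.92,0],[1,-0.92,0],[1,-0.92,0],[1,-0.92,0],[1,-0.92,0],[1,-0.92,0],[1,-0.92,0],[1,-0.92,0],[1,-0.92,0],[1,-0.92,0]],"angular":[[0.04,-0.26,0.42],[0.04,-0.26,0.42],[0.04,-0.26,0.42],[0.04,-0.26,0.42],[0.04,-0.26,0.42],[0.04,-0.26,0.42],[0.04,-0.26,0.42],[0.04,-0.26,0.42],[0.04,-0.26,0.42],[0.04,-0.26,0.42]]}'
cat >> h.py <<'E'
SP=[448.7,90.2,.57]
def status(X=None,tgt=None):
    o=bot.get_obs();R=SR(SP[2]);p=R.T@(o['tool_pos']-[SP[0],SP[1],40])
    print('t',round(o['time'],2),'stand pos',p.round(1),'F stand',(R.T@o['contact_force']).round(1),'grip',round(o['grip_width'],1),'q',o['joint_positions'].round(2))
    if X is not None:
        X=np.array(X,float);Z=np.array([0,0,-1.]);M=R@np.c_[X,np.cross(Z,X),Z]
        cur=Ro.from_euler('xyz',o['tcp_rot']).as_matrix()
        print('rot left (units 6deg)',(np.rad2deg(Ro.from_matrix(M@cur.T).as_rotvec())/6).round(2))
    if tgt is not None: print('shift left (units 2cm)',((s2w(SP,[tgt])[0]-o['tool_pos'])/20).round(2))
E
python3 -c "
from h import *
status([0,1,0],[137,-46,80])"
```

```text
time: 2.3
tool_pos: [499.7, 119.0, 281.3]
tcp_rot: [2.633, -0.003, 2.136]
contact_force: [0.5, 0.0, -0.1]
grip_width: 38.7
t 2.3 stand pos [167.   -3.3 183.7] F stand [ 0.3 -0.2 -0.3] grip 38.7 q [-0.11  0.04  1.87  0.41  0.87 -2.46]
rot left (units 6deg) [-0.06  0.05  0.05]
shift left (units 2cm) [ 2.14 -1.17 -5.27]
```

```bash
python3 -m jog '{"xyz":[[0.36,-0.2,-0.88],[0.36,-0.2,-0.88],[0.36,-0.2,-0.88],[0.36,-0.2,-0.88],[0.36,-0.2,-0.88],[0.36,-0.2,-0.88]],"angular":[[-0.02,0.02,0.02],[-0.02,0.02,0.02],[-0.02,0.02,0.02],[0,0,0],[0,0,0],[0,0,0]]}'
python3 -c "
from h import *
i=capture('side');j=capture('top')
crop(i,300,150,160,140,5,'pics/s1.png');crop(j,330,120,140,110,5,'pics/t1.png')
status([0,1,0],[137,-46,-8])"
```

```text
time: 2.9
tool_pos: [550.3, 90.2, 181.2]
tcp_rot: [2.629, 0.009, 2.141]
contact_force: [0.4, 0.2, 0.4]
grip_width: 38.9
t 3.0 stand pos [141.2 -54.4  81.8] F stand [-0.2  1.   0.4] grip 38.9 q [-0.16  0.25  1.93  0.57  0.64 -2.71]
rot left (units 6deg) [0.  0.1 0. ]
shift left (units 2cm) [ 1.43  1.42 -4.04]
```

View pics/s1.png

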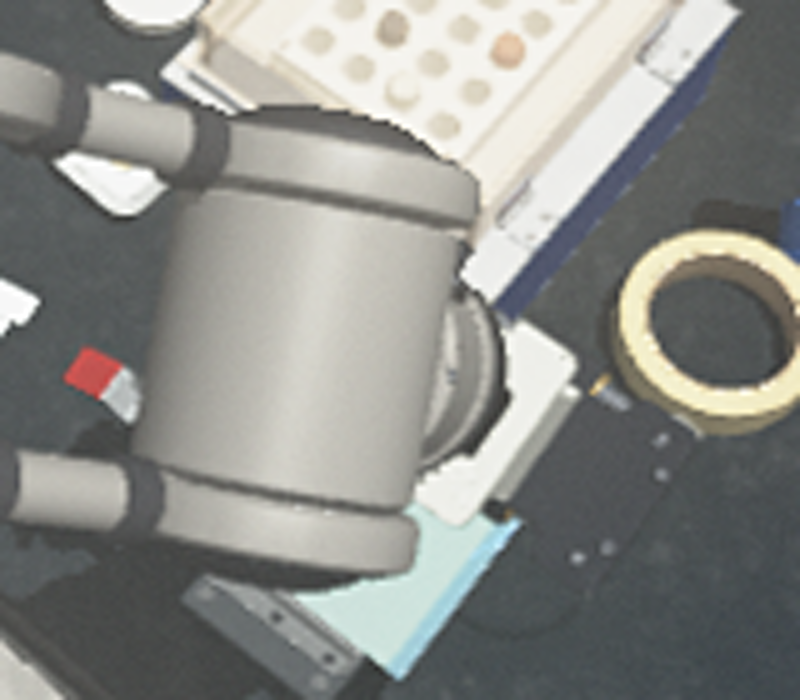

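View pics/t1.png

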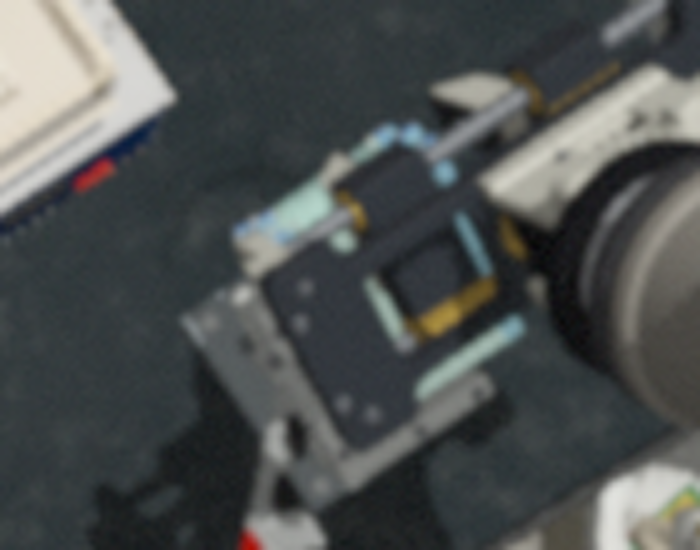

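```bash
python3 -m jog '{"xyz":[[0.3,0.32,-0.8],[0.3,0.32,-0.8],[0.3,0.3,-0.8]],"angular":[[0,0,0],[0,0,0],[0,0,0]]}'
python3 -c "
from h import *
status([0,1,0],[137,-46,-8])"
```

```text
time: 3.3
tool_pos: [570.2, 109.3, 136.6]
tcp_rot: [2.625, 0.01, 2.14]
contact_force: [0.4, -0.0, 0.2]
grip_width: 39.1
t 3.3 stand pos [145.1 -49.5  30.8] F stand [ 0.3 -0.2 -0. ] grip 39.1 q [-0.11  0.35  1.94  0.65  0.53 -2.77]
rot left (units 6deg) [-0.    0.19  0.01]
shift left (units 2cm) [ 0.39  0.46 -1.9 ]
```

```bash
python3 -m jog '{"xyz":[[0.1,0.2,-0.65],[0.1,0.18,-0.65],[0.1,0.1,-0.55]],"angular":[[0,0.1,0],[0,0.1,0],[0,0.05,0]]}'
python3 -c "
from h import *
status([0,1,0],[130,-46,-8])"
```

```text
time: 3.6
tool_pos: [577.5, 120.7, 100.7]
tcp_rot: [2.645, -0.004, 2.142]
contact_force: [0.4, 0.3, -0.6]
grip_width: 38.9
t 3.6 stand pos [138.7 -43.9  -6.6] F stand [ 0.1  0.1 -0.8] grip 38.9 q [-0.09  0.43  1.93  0.7   0.48 -2.8 ]
rot left (units 6deg) [-0.01 -0.05 -0.01]
shift left (units 2cm) [-0.24 -0.28 -0.27]
```

```bash
python3 -m jog '{"xyz":[[-0.19,-0.12,-0.12],[-0.19,-0.12,-0.12]],"angular":[[0,0,0],[0,0,0]]}' >/dev/null
python3 -c "
from h import *
status([0,1,0])"
python3 -m jog '{"xyz":[[-0.15,-0.095,-0.095],[-0.15,-0.095,-0.095]],"angular":[[0,0,0],[0,0,0]]}' >/dev/null
python3 -c "
from h import *
status([0,1,0])"
python3 -m jog '{"xyz":[[-0.15,-0.095,-0.095]],"angular":[[0,0,0]]}'  >/dev/null
python3 -c "
from h import *
status([0,1,0])"
```

```text
t 3.8 stand pos [128.  -43.4  -7.4] F stand [-0.7  0.  -0.6] grip 39.0 q [-0.1   0.43  1.96  0.73  0.46 -2.85]
rot left (units 6deg) [-0.01 -0.05 -0.02]
t 4.0 stand pos [119.4 -43.7  -6.7] F stand [ 0.3 -0.3 -0.9] grip 39.2 q [-0.11  0.43  1.98  0.76  0.45 -2.9 ]
rot left (units 6deg) [-0.01 -0.05 -0.02]
t 4.1 stand pos [115.3 -43.9  -6.2] F stand [ 1.4  0.6 -1.5] grip 39.2 q [-0.12  0.43  1.99  0.78  0.45 -2.92]
rot left (units 6deg) [-0.02 -0.04 -0.02]
```

```bash
python3 -m jog '{"xyz":[[-0.11,-0.07,-0.07]],"angular":[[0,0,0]]}' >/dev/null
python3 -c "
from h import *
status([0,1,0])"
python3 -m jog '{"xyz":[[-0.11,-0.07,-0.07]],"angular":[[0,0,0]]}' >/dev/null
python3 -c "
from h import *
status([0,1,0])"
python3 -m jog '{"xyz":[[-0.11,-0.07,-0.08]],"angular":[[0,0,0]]}'  >/dev/null
python3 -c "
from h import *
status([0,1,0])
crop(capture('top'),330,120,140,110,5,'pics/t2.png')"
```

```text
t 4.2 stand pos [113.  -44.1  -5.8] F stand [12.4  5.  -2.1] grip 38.9 q [-0.12  0.43  2.    0.79  0.45 -2.94]
rot left (units 6deg) [-0.02 -0.02 -0.01]
t 4.3 stand pos [112.8 -44.4  -5. ] F stand [17.5  6.7 -2.2] grip 39.1 q [-0.12  0.42  2.    0.81  0.45 -2.95]
rot left (units 6deg) [-0.05  0.02  0.01]
t 4.4 stand pos [113.  -44.5  -4.3] F stand [15.   6.4 -1.3] grip 39.1 q [-0.13  0.42  2.    0.82  0.44 -2.97]
rot left (units 6deg) [-0.08  0.06  0.02]
```

View pics/t2.png

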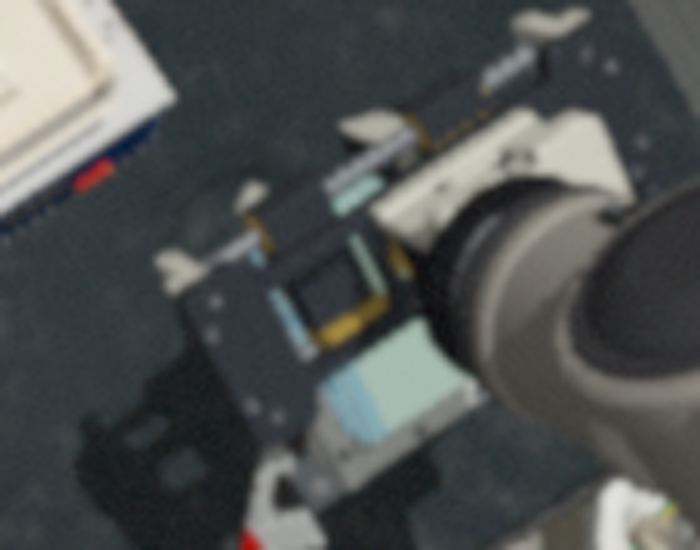

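```bash
python3 -m jog '{"xyz":[[0.4,0.25,0.25],[0.5,0.3,0.3],[-0.3,-0.2,0.8],[-0.3,-0.2,0.8],[-0.3,-0.2,0.8],[-0.3,-0.2,0.8],[-0.4,-0.26,0.8]],"angular":[[0,0,0],[0,0,0],[0,0,0],[0,0,0],[0,0,0],[0,0,0],[0,0,0]]}' 
python3 -c "
from h import *
i=capture('side');crop(i,300,150,160,140,5,'pics/s3.png')
status([1,0,0],[50,-130,100])"
```

```text
time: 5.15
tool_pos: [541.8, 97.2, 183.2]
tcp_rot: [2.633, -0.006, 2.14]
contact_force: [0.3, 0.4, 0.2]
grip_width: 39.0
t 5.2 stand pos [141.8 -44.9  88.6] F stand [ 2.  -0.3  1.1] grip 38.9 q [-0.16  0.23  1.94  0.56  0.66 -2.69]
rot left (units 6deg) [  6.03   3.99 -13.11]
shift left (units 2cm) [-1.33 -5.91 -1.7 ]
```

View pics/s3.png

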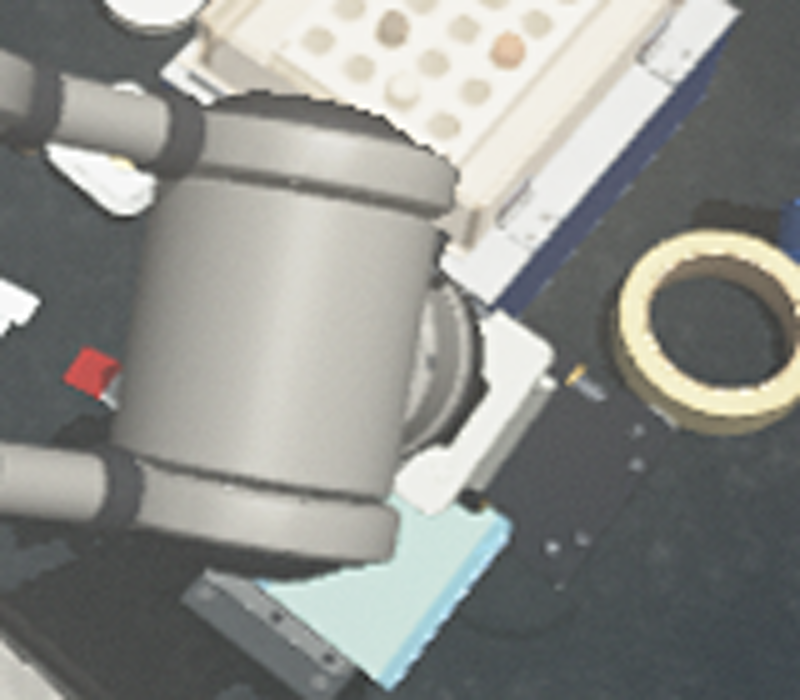

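```bash
python3 -m jog '{"xyz":[[-0.1,-0.42,0.1],[-0.1,-0.42,0.1],[-0.1,-0.42,0],[-0.1,-0.42,0],[-0.1,-0.42,0],[-0.1,-0.42,0],[-0.1,-0.42,0]],"angular":[[0.43,0.285,-0.94],[0.43,0.285,-0.94],[0.43,0.285,-0.94],[0.43,0.285,-0.94],[0.43,0.285,-0.94],[0.43,0.285,-0.94],[0.43,0.285,-0.94]]}' -0.09
python3 -m jog '{"xyz":[[-0.1,-0.42,0],[-0.1,-0.42,0],[-0.1,-0.42,0],[-0.1,-0.42,0],[-0.1,-0.42,0],[-0.1,-0.42,0],[-0.1,-0.42,0]],"angular":[[0.43,0.285,-0.94],[0.43,0.285,-0.94],[0.43,0.285,-0.94],[0.43,0.285,-0.94],[0.43,0.285,-0.94],[0.43,0.285,-0.94],[0.43,0.285,-0.94]]}'
python3 -c "
from h import *
i=capture('side');crop(i,300,150,160,140,5,'pics/s4.png')
status([1,0,0],[50,-125,80])"
```

```text
time: 5.9
tool_pos: [526.8, 36.2, 189.2]
tcp_rot: [2.776, -0.358, 1.39]
contact_force: [-0.0, -0.3, 0.6]
grip_width: 50.3
time: 6.6
tool_pos: [511.3, -24.9, 186.0]
tcp_rot: [-3.108, -0.495, 0.494]
contact_force: [-0.7, 0.5, 0.7]
grip_width: 49.9
t 6.65 stand pos [  61.3 -131.5  132.8] F stand [ 0.8 -0.6  0.2] grip 49.6 q [-0.46  0.21  1.96  0.61  0.8  -1.35]
rot left (units 6deg) [-0.23 -0.2   0.63]
shift left (units 2cm) [ 0.47  0.69 -2.59]
```

View pics/s4.png

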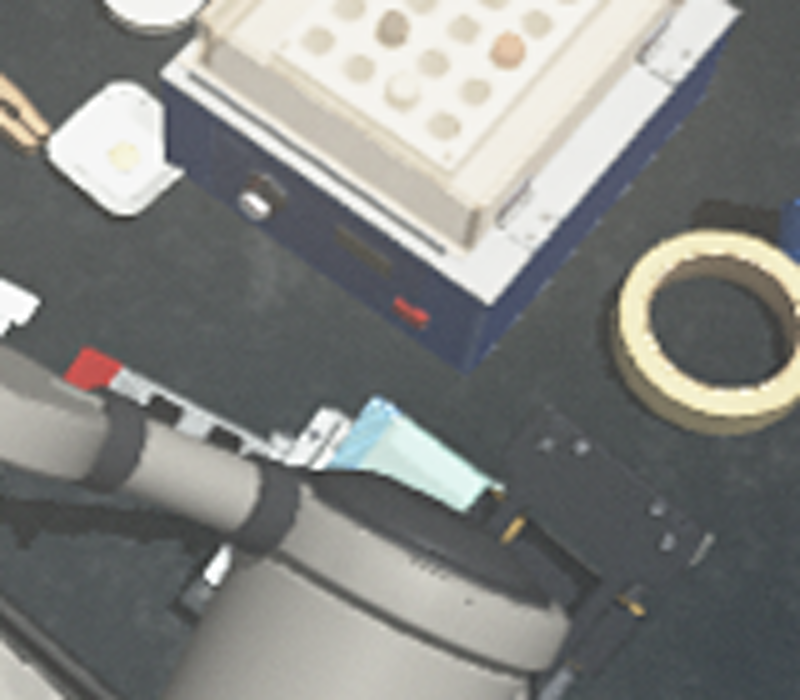

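```bash
python3 -m jog '{"xyz":[[0.16,0.22,-0.87],[0.16,0.22,-0.87],[0.16,0.22,-0.87],[0.36,0.23,-0.75],[0.36,0.23,-0.75]],"angular":[[-0.08,-0.07,0.21],[-0.08,-0.07,0.21],[-0.08,-0.07,0.21],[0,0,0],[0,0,0]]}' 
python3 -c "
from h import *
status([1,0,0],[50,-122,-8])"
```

```text
time: 7.15
tool_pos: [536.8, -4.4, 101.9]
tcp_rot: [3.126, -0.503, 0.586]
contact_force: [-0.3, 0.8, -0.4]
grip_width: 49.8
t 7.15 stand pos [  50.  -127.2   43.2] F stand [-0.   0.9 -0.4] grip 49.8 q [-0.39  0.38  2.03  0.8   0.58 -1.62]
rot left (units 6deg) [ 0.09  0.1  -0.08]
shift left (units 2cm) [ 0.9   0.88 -2.25]
```

```bash
python3 -m jog '{"xyz":[[0.3,0.28,-0.75],[0.3,0.28,-0.75],[0.3,0.28,-0.75]],"angular":[[0.03,0.03,-0.03],[0.03,0.03,-0.03],[0.03,0.03,-0.03]]}' 
python3 -c "
from h import *
status([1,0,0],[50,-110,-8])"
```

```text
time: 7.45
tool_pos: [555.2, 13.2, 53.8]
tcp_rot: [3.137, -0.499, 0.576]
contact_force: [0.5, 0.1, -0.4]
grip_width: 50.1
t 7.45 stand pos [  48.8 -122.3  -10.9] F stand [ 0.3 -0.2 -0.6] grip 50.1 q [-0.34  0.5   2.02  0.94  0.48 -1.73]
rot left (units 6deg) [ 0.04  0.01 -0.04]
shift left (units 2cm) [-0.35  0.51  0.16]
```

```bash
python3 -m jog '{"xyz":[[-0.16,0.25,0.05],[-0.16,0.25,0.05]],"angular":[[0,0,0],[0,0,0]]}' >/dev/null
python3 -c "
from h import *
status([1,0,0])"
python3 -m jog '{"xyz":[[-0.1,0.16,0],[-0.1,0.16,0]],"angular":[[0,0,0],[0,0,0]]}' >/dev/null
python3 -c "
from h import *
status([1,0,0])"
python3 -m jog '{"xyz":[[-0.08,0.13,0]],"angular":[[0,0,0]]}' >/dev/null
python3 -c "
from h import *
status([1,0,0])"
```

```text
t 7.65 stand pos [  48.5 -108.9  -11. ] F stand [ 0.   0.3 -0.8] grip 50.0 q [-0.32  0.49  2.04  0.96  0.47 -1.73]
rot left (units 6deg) [ 0.04 -0.02 -0.07]
t 7.85 stand pos [  49.3 -100.9   -9.8] F stand [ 3.1 -4.3 -1.5] grip 50.0 q [-0.3   0.48  2.06  0.97  0.46 -1.74]
rot left (units 6deg) [ 0.05  0.01 -0.07]
t 7.95 stand pos [ 50.1 -98.5  -9.1] F stand [ 1.2 -2.9 -0.8] grip 49.8 q [-0.3   0.47  2.06  0.98  0.45 -1.74]
rot left (units 6deg) [ 0.07  0.03 -0.07]
```

```bash
python3 -m jog '{"xyz":[[-0.08,0.12,-0.03]],"angular":[[0.03,0,-0.05]]}' >/dev/null
python3 -c "
from h import *
status([1,0,0])"
python3 -m jog '{"xyz":[[-0.08,0.12,-0.03]],"angular":[[0.03,0,-0.03]]}' >/dev/null
python3 -c "
from h import *
status([1,0,0])"
python3 -m jog '{"xyz":[[-0.08,0.12,-0.03]],"angular":[[0,0,0]]}' >/dev/null
python3 -c "
from h import *
status([1,0,0])"
```

```text
t 8.05 stand pos [ 50.3 -96.2  -9.1] F stand [-2.5 -4.2  1.8] grip 50.1 q [-0.3   0.47  2.07  0.99  0.45 -1.74]
rot left (units 6deg) [ 0.05  0.05 -0.01]
t 8.15 stand pos [ 50.1 -94.7  -9. ] F stand [-3.7 -7.3  2.9] grip 50.2 q [-0.29  0.47  2.07  1.    0.44 -1.75]
rot left (units 6deg) [0.04 0.07 0.03]
t 8.25 stand pos [ 50.  -93.6  -9. ] F stand [-1.9 -7.6  2.9] grip 50.3 q [-0.29  0.47  2.08  1.01  0.43 -1.76]
rot left (units 6deg) [0.07 0.1  0.05]
```

```bash
python3 -m jog '{"xyz":[[-0.09,0.14,-0.01]],"angular":[[0.05,0.08,0.04]]}' >/dev/null
python3 -c "
from h import *
status([1,0,0])"
python3 -m jog '{"xyz":[[-0.09,0.14,-0.01]],"angular":[[0.04,0.05,0.03]]}' >/dev/null
python3 -c "
from h import *
status([1,0,0])"
python3 -m jog '{"xyz":[[-0.09,0.14,-0.01]],"angular":[[0,0,0]]}' >/dev/null
python3 -c "
from h import *
crop(capture('side'),300,150,160,140,5,'pics/s5.png')
crop(capture('top'),345,135,120,110,5,'pics/t5.png')
status([1,0,0])"
```

```text
t 8.35 stand pos [ 49.6 -92.5  -8.7] F stand [ -7.3 -11.4  -1.8] grip 50.1 q [-0.29  0.47  2.07  1.    0.44 -1.74]
rot left (units 6deg) [0.06 0.04 0.04]
t 8.45 stand pos [ 49.4 -92.4  -8.5] F stand [ -4.  -13.   -1.8] grip 50.0 q [-0.29  0.47  2.07  0.99  0.44 -1.73]
rot left (units 6deg) [0.07 0.02 0.04]
t 8.65 stand pos [ 49.4 -92.6  -8.2] F stand [ -4.4 -11.5  -1.7] grip 49.9 q [-0.28  0.46  2.08  0.99  0.43 -1.73]
rot left (units 6deg) [0.13 0.05 0.08]
```

View pics/t5.png

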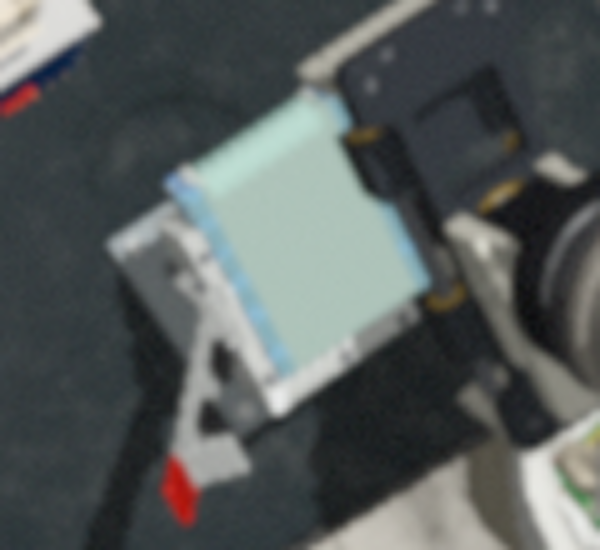

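View pics/s5.png

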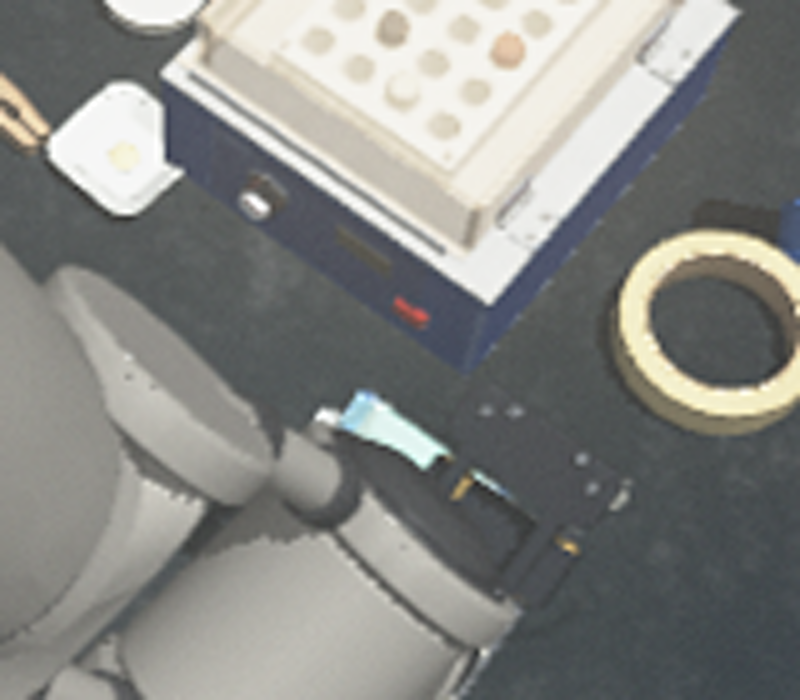

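```bash
python3 -m jog '{"xyz":[[0.27,-0.42,0],[0.4,-0.65,0],[-0.36,-0.23,0.78],[-0.36,-0.23,0.78],[-0.36,-0.23,0.78],[-0.36,-0.23,0.78],[-0.36,-0.5,0.78]],"angular":[[0.1,0.05,0.08],[0,0,0],[0,0,0],[0,0,0],[0,0,0],[0,0,0],[0,0,0]]}' 
python3 -c "
from h import *
i=capture('side');j=capture('top')
overlay('side',i,SP,None,335,205,80,80,8,'pics/s6.png')
crop(j,365,140,75,85,7,'pics/t6.png');overlay('top',j,SP,2.15,365,140,75,85,7,'pics/t6o.png')
crop(i,335,205,80,80,8,'pics/s6r.png')
status([0,1,0],[135,-40,100])"
```

```text
time: 9.35
tool_pos: [514.0, -15.2, 134.3]
tcp_rot: [-3.133, -0.494, 0.568]
contact_force: [-0.2, -0.5, 0.1]
grip_width: 50.3
t 9.45 stand pos [  44.5 -125.9   84.5] F stand [-0.  -0.2  0.2] grip 50.3 q [-0.44  0.29  2.02  0.71  0.67 -1.54]
rot left (units 6deg) [-6.03 -3.93 13.18]
shift left (units 2cm) [0.71 5.56 2.85]
```

View pics/s6.png

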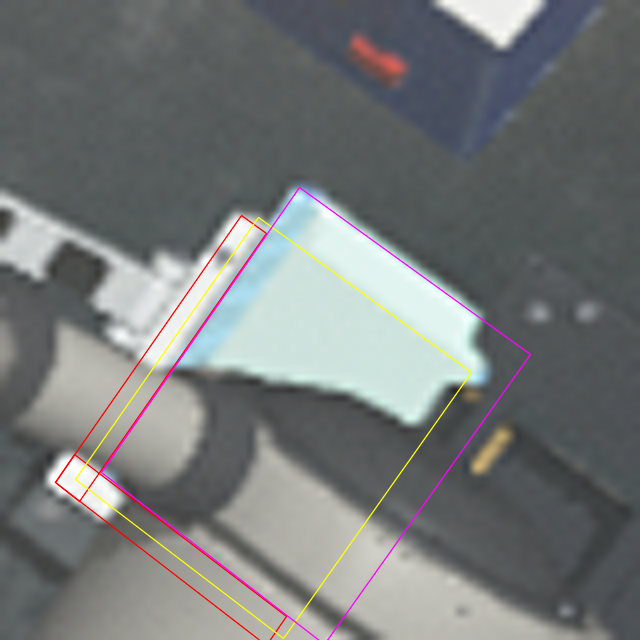

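View pics/t6.png

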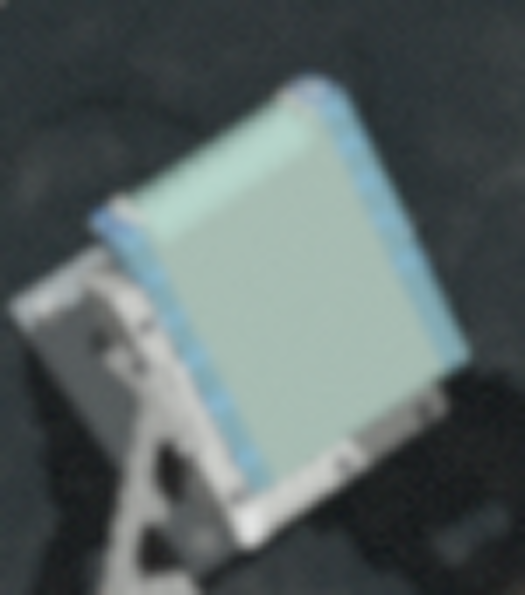

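View pics/t6o.png

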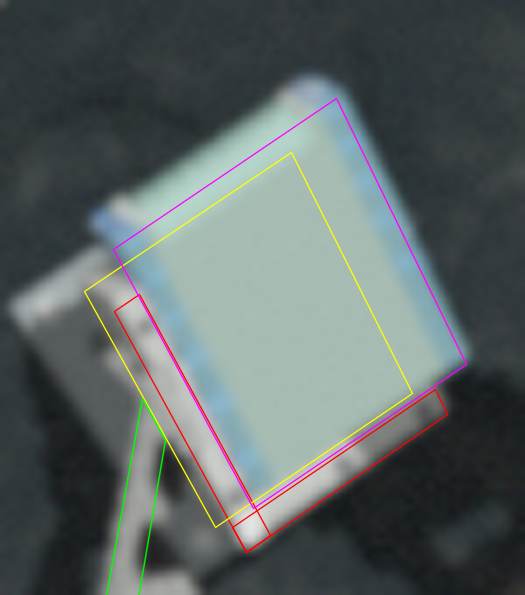

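```bash
python3 -m jog '{"xyz":[[0,0.2,0.5],[0,0.4,0.5],[0.05,0.4,0.3],[0.05,0.4,0.2],[0.05,0.4,0.2],[0.05,0.4,0.2],[0.05,0.4,0.2]],"angular":[[-0.43,-0.28,0.94],[-0.43,-0.28,0.94],[-0.43,-0.28,0.94],[-0.43,-0.28,0.94],[-0.43,-0.28,0.94],[-0.43,-0.28,0.94],[-0.43,-0.28,0.94]]}' 0.15
python3 -m jog '{"xyz":[[0.05,0.4,0.2],[0.05,0.4,0.2],[0.05,0.4,0.2],[0.05,0.4,0.2],[0.05,0.4,0.1],[0.05,0.4,0],[0.05,0.4,0]],"angular":[[-0.43,-0.28,0.94],[-0.43,-0.28,0.94],[-0.43,-0.28,0.94],[-0.43,-0.28,0.94],[-0.43,-0.28,0.94],[-0.43,-0.28,0.94],[-0.43,-0.28,0.94]]}'
python3 -c "
from h import *
status([0,1,0],[130,-40,60])"
```

```text
time: 10.15
tool_pos: [520.4, 36.7, 173.2]
tcp_rot: [2.777, -0.337, 1.44]
contact_force: [-0.4, 0.2, -0.1]
grip_width: 38.9
time: 10.85
tool_pos: [527.6, 97.0, 185.2]
tcp_rot: [2.659, 0.019, 2.189]
contact_force: [-0.2, 0.6, -0.3]
grip_width: 38.7
t 10.85 stand pos [131.1 -36.8  93.8] F stand [-0.   0.6 -0.3] grip 38.7 q [-0.15  0.22  1.95  0.52  0.68 -2.7 ]
rot left (units 6deg) [ 0.24 -0.04 -0.46]
shift left (units 2cm) [ 0.73  0.28 -1.51]
```

```bash
python3 -m jog '{"xyz":[[0.36,0.14,-0.75],[0.36,0.14,-0.75],[0.34,0.22,-0.72],[0.34,0.22,-0.72],[0.34,0.22,-0.72],[0.3,0.2,-0.6]],"angular":[[0.12,0,-0.23],[0.12,0,-0.23],[0,0.03,0],[0,0.03,0],[0,0.03,0],[0,0,0]]}'
python3 -c "
from h import *
status([0,1,0],[122,-40,-8])"
```

```text
time: 11.45
tool_pos: [569.5, 122.9, 92.5]
tcp_rot: [2.657, -0.011, 2.144]
contact_force: [0.1, -0.2, 0.5]
grip_width: 38.5
t 11.45 stand pos [129.9 -37.6 -11.2] F stand [ 0.2 -0.2  0.5] grip 38.5 q [-0.08  0.44  1.95  0.7   0.47 -2.81]
rot left (units 6deg) [-0.01 -0.18 -0.03]
shift left (units 2cm) [-0.29 -0.33 -0.05]
```

```bash
python3 -m jog '{"xyz":[[-0.16,-0.16,-0.05],[-0.16,-0.16,-0.07]],"angular":[[0,-0.1,-0.02],[0,-0.08,0]]}'>/dev/null
python3 -c "
from h import *
status([0,1,0])"
python3 -m jog '{"xyz":[[-0.1,-0.07,-0.07]],"angular":[[0,0,0]]}' >/dev/null
python3 -c "
from h import *
status([0,1,0])"
python3 -m jog '{"xyz":[[-0.1,-0.06,-0.07]],"angular":[[0,0,0]]}' >/dev/null
python3 -c "
from h import *
status([0,1,0])"
```

```text
t 11.65 stand pos [119.1 -38.4 -13.2] F stand [-0.4  0.4  0.1] grip 38.9 q [-0.1   0.44  1.98  0.78  0.44 -2.91]
rot left (units 6deg) [-0.01 -0.05 -0.02]
t 11.75 stand pos [115.1 -38.  -14.4] F stand [ 0.1 -0.2  0.5] grip 38.9 q [-0.1   0.44  1.99  0.79  0.43 -2.92]
rot left (units 6deg) [-0.02 -0.08 -0.03]
t 11.85 stand pos [112.  -37.8 -15.1] F stand [12.5  0.7  6.5] grip 39.0 q [-0.1   0.44  2.    0.8   0.43 -2.94]
rot left (units 6deg) [-0.02 -0.09 -0.02]
```

```bash
python3 -m jog '{"xyz":[[-0.11,-0.06,0.03]],"angular":[[0,-0.08,0]]}' >/dev/null
python3 -c "
from h import *
status([0,1,0])"
python3 -m jog '{"xyz":[[-0.13,-0.08,-0.05]],"angular":[[0,0,0]]}' >/dev/null
python3 -c "
from h import *
status([0,1,0])"
```

```text
t 11.95 stand pos [111.6 -38.7 -13.5] F stand [13.2  2.6 -2.2] grip 39.4 q [-0.11  0.44  2.01  0.83  0.42 -2.97]
rot left (units 6deg) [-0.02  0.02 -0.01]
t 12.05 stand pos [111.7 -39.  -12.5] F stand [17.5  7.7 -1.2] grip 39.2 q [-0.11  0.44  2.01  0.85  0.42 -2.99]
rot left (units 6deg) [-0.05  0.06 -0.01]
```

```bash
python3 -m jog '{"xyz":[[0.35,0.25,0.22],[0.4,0.25,0.25],[-0.3,-0.2,0.85],[-0.3,-0.2,0.85],[-0.3,-0.2,0.85],[-0.3,-0.2,0.85],[-0.3,-0.2,0.85]],"angular":[[0,0,0],[0,0,0],[0,0,0],[0,0,0],[0,0,0],[0,0,0],[0,0,0]]}' >/dev/null
python3 -m jog '{"xyz":[[-0.1,-0.45,0],[-0.1,-0.45,0],[-0.1,-0.45,0],[-0.1,-0.45,0],[-0.1,-0.45,0],[-0.1,-0.45,0],[-0.1,-0.45,0]],"angular":[[0.43,0.285,-0.94],[0.43,0.285,-0.94],[0.43,0.285,-0.94],[0.43,0.285,-0.94],[0.43,0.285,-0.94],[0.43,0.285,-0.94],[0.43,0.285,-0.94]]}' -0.09
python3 -m jog '{"xyz":[[-0.1,-0.45,-0.1],[-0.1,-0.45,-0.1],[-0.1,-0.45,-0.2],[-0.1,-0.45,-0.3],[-0.1,-0.45,-0.3],[-0.1,-0.45,-0.3],[-0.1,-0.45,-0.3]],"angular":[[0.4,0.28,-0.91],[0.4,0.28,-0.91],[0.4,0.28,-0.91],[0.4,0.28,-0.91],[0.4,0.28,-0.91],[0.4,0.28,-0.91],[0.4,0.28,-0.91]]}'
python3 -c "
from h import *
status([1,0,0],[50,-120,40])"
```

```text
time: 13.45
tool_pos: [528.2, 39.6, 180.5]
tcp_rot: [2.781, -0.358, 1.392]
contact_force: [0.1, -0.5, -0.7]
grip_width: 50.4
time: 14.15
tool_pos: [514.3, -26.3, 147.8]
tcp_rot: [-3.127, -0.486, 0.532]
contact_force: [0.2, 0.2, 0.7]
grip_width: 50.2
t 14.15 stand pos [  45.  -133.5   98.3] F stand [0.6 0.1 0.5] grip 50.2 q [-0.46  0.27  2.    0.66  0.71 -1.47]
rot left (units 6deg) [-0.04 -0.18  0.29]
shift left (units 2cm) [ 1.    1.44 -2.44]
```

```bash
python3 -m jog '{"xyz":[[0.33,0.45,-0.8],[0.33,0.45,-0.8],[0.33,0.45,-0.8],[0.33,0.22,-0.72],[0.33,0.22,-0.72],[0.33,0.22,-0.68]],"angular":[[0,-0.06,0.1],[0,-0.06,0.1],[0,-0.06,0.09],[0,0,0],[0,0,0],[0,0,0]]}' 
python3 -c "
from h import *
i=capture('side');j=capture('top')
crop(j,365,140,75,85,7,'pics/t7.png')
crop(i,335,205,80,80,8,'pics/s7.png')
status([1,0,0],[50,-105,-8])"
```

```text
time: 14.75
tool_pos: [556.3, 12.2, 54.8]
tcp_rot: [-3.14, -0.504, 0.563]
contact_force: [0.5, 0.1, -0.2]
grip_width: 50.0
t 14.85 stand pos [  49.  -122.9  -10.9] F stand [ 0.7 -0.2 -0.3] grip 50.0 q [-0.34  0.5   2.02  0.95  0.49 -1.73]
rot left (units 6deg) [-0.04 -0.    0.06]
shift left (units 2cm) [-0.5   0.74  0.15]
```

View pics/t7.png

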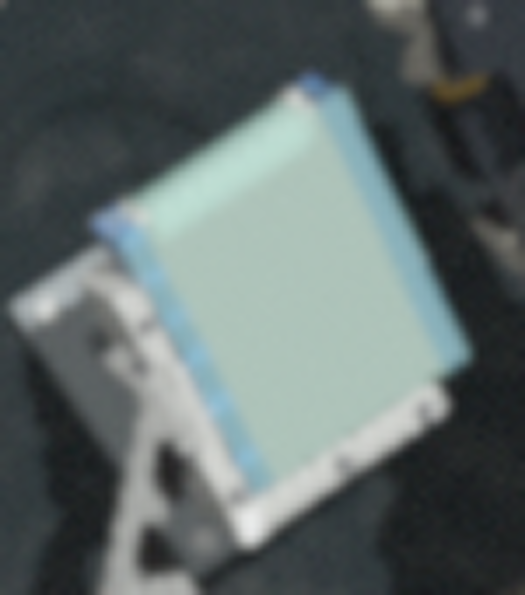

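```bash
python3 -m jog '{"xyz":[[-0.2,0.35,0.05],[-0.2,0.33,0],[-0.13,0.2,0]],"angular":[[-0.02,0,0.04],[0,0,0],[0,0,0]]}' >/dev/null
python3 -c "
from h import *
status([1,0,0])"
python3 -m jog '{"xyz":[[-0.08,0.13,-0.02],[-0.08,0.13,-0.02]],"angular":[[0,0,0],[0,0,0]]}' >/dev/null
python3 -c "
from h import *
status([1,0,0])"
```

```text
t 15.15 stand pos [  50.3 -101.6   -9.1] F stand [-0.4 -0.1 -0.8] grip 50.2 q [-0.31  0.48  2.05  0.97  0.46 -1.73]
rot left (units 6deg) [-0.01  0.01  0.02]
t 15.35 stand pos [ 50.7 -94.6  -8.8] F stand [ 1.1 -1.2 -0.8] grip 50.1 q [-0.3   0.47  2.07  0.99  0.45 -1.74]
rot left (units 6deg) [-0.01  0.03  0.02]
```

```bash
python3 -m jog '{"xyz":[[-0.11,0.1,-0.03]],"angular":[[0,0,0]]}' >/dev/null
python3 -c "
from h import *
status([1,0,0])"
python3 -m jog '{"xyz":[[-0.12,0.11,-0.03]],"angular":[[0,0,0]]}' >/dev/null
python3 -c "
from h import *
status([1,0,0])"
python3 -m jog '{"xyz":[[-0.12,0.13,-0.02]],"angular":[[0,0,0]]}' >/dev/null
python3 -c "
from h import *
status([1,0,0])"
```

```text
t 15.45 stand pos [ 50.3 -92.3  -8.6] F stand [ 2.  -4.9 -1.8] grip 50.3 q [-0.29  0.47  2.07  1.    0.45 -1.75]
rot left (units 6deg) [-0.    0.04  0.03]
t 15.55 stand pos [ 50.3 -91.6  -8.3] F stand [  1.4 -11.8  -1.5] grip 50.2 q [-0.29  0.47  2.08  1.01  0.44 -1.76]
rot left (units 6deg) [0.03 0.08 0.06]
t 15.65 stand pos [ 50.4 -91.7  -7.9] F stand [ -2.6 -12.1  -1.7] grip 49.9 q [-0.29  0.46  2.08  1.02  0.43 -1.76]
rot left (units 6deg) [0.08 0.13 0.1 ]
```

```bash
python3 -m jog '{"xyz":[[0.2,-0.4,-0.05],[0.3,-0.5,0],[-0.33,-0.2,0.85],[-0.33,-0.2,0.85],[-0.33,-0.2,0.85],[-0.33,-0.2,0.85],[-0.33,-0.2,0.85],[-0.33,-0.2,0.85],[-0.33,-0.2,0.85]],"angular":[[0.1,0.12,0.1],[0,0,0],[0,0,0],[0,0,0],[0,0,0],[0,0,0],[0,0,0],[0,0,0],[0,0,0]]}'
python3 -c "
from h import *
status([1,0,0],[50,125,185])"
```

```text
time: 16.55
tool_pos: [499.5, -9.8, 176.1]
tcp_rot: [-3.134, -0.497, 0.566]
contact_force: [0.3, 0.2, -0.8]
grip_width: 49.9
t 16.55 stand pos [  55.4 -111.6  124.8] F stand [-0.1 -0.  -0.8] grip 49.9 q [-0.45  0.2   2.01  0.63  0.76 -1.44]
rot left (units 6deg) [-0.04 -0.05  0.01]
shift left (units 2cm) [-7.8   9.06  2.51]
```

```bash
python3 -m jog '{"xyz":[[-0.35,-0.2,0.95],[-0.35,-0.2,0.95],[-0.4,0,0.95],[-0.5,0.77,0.2],[-0.5,0.77,0],[-0.5,0.77,0],[-0.5,0.77,0]],"angular":[[0,0,0],[0,0,0],[0,0,0],[0,0,0],[0,0,0],[0,0,0],[0,0,0]]}' 1
python3 -c "
from h import *
status([1,0,0],[50,125,185])"
```

```text
time: 17.25
tool_pos: [434.8, 43.1, 240.6]
tcp_rot: [-3.137, -0.499, 0.562]
contact_force: [0.5, -0.2, 0.4]
grip_width: 1.5
t 17.25 stand pos [ 63.6 -32.2 193.9] F stand [ 0.5 -0.4  0.2] grip 1.5 q [-0.38 -0.04  2.07  0.53  0.88 -1.23]
rot left (units 6deg) [-0.03 -0.03  0.05]
shift left (units 2cm) [-4.56  6.41 -0.72]
```

```bash
python3 -m jog '{"xyz":[[-0.5,0.7,0],[-0.5,0.7,0],[-0.5,0.7,0],[-0.5,0.7,0],[-0.5,0.7,0],[-0.5,0.7,0],[-0.5,0.7,0],[-0.5,0.7,0],[-0.5,0.7,0]],"angular":[[0,0,0],[0,0,0],[0,0,0],[0,0,0],[0,0,0],[0,0,0],[0,0,0],[0,0,0],[0,0,0]]}'
python3 -c "
from h import *
status([1,0,0],[50,120,110])"
```

```text
time: 18.15
tool_pos: [333.3, 177.8, 234.7]
tcp_rot: [-3.128, -0.494, 0.562]
contact_force: [-0.5, -0.3, 0.1]
grip_width: 0.1
t 18.15 stand pos [ 49.6 136.1 194.8] F stand [-0.4  0.1  0.4] grip 0.1 q [ 0.08 -0.22  2.22  0.35  0.73 -0.7 ]
rot left (units 6deg) [-0.06 -0.11  0.01]
shift left (units 2cm) [ 2.16  0.43 -3.71]
```

```bash
python3 -m jog '{"xyz":[[0.42,0.2,-0.9],[0.42,0.2,-0.9],[0.42,0.15,-0.9],[0.42,0.1,-0.9]],"angular":[[-0.01,-0.03,0],[-0.01,-0.03,0],[-0.01,-0.03,0],[0,0,0]]}'
python3 -c "
from h import *
i=capture('side');j=capture('top')
crop(i,280,170,120,110,6,'pics/s8.png');crop(j,340,150,110,100,6,'pics/t8.png')
status([1,0,0],[50,120,110])"
```

```text
time: 18.55
tool_pos: [363.4, 194.3, 161.2]
tcp_rot: [-3.139, -0.504, 0.575]
contact_force: [0.5, 0.3, 0.4]
grip_width: 0.3
t 18.65 stand pos [ 43.  133.9 113.1] F stand [0.5 0.2 0.2] grip 0.7 q [ 0.14 -0.    2.31  0.52  0.43 -0.87]
rot left (units 6deg) [-0.03 -0.03 -0.05]
shift left (units 2cm) [ 0.7  -0.38  0.03]
```

View pics/s8.png

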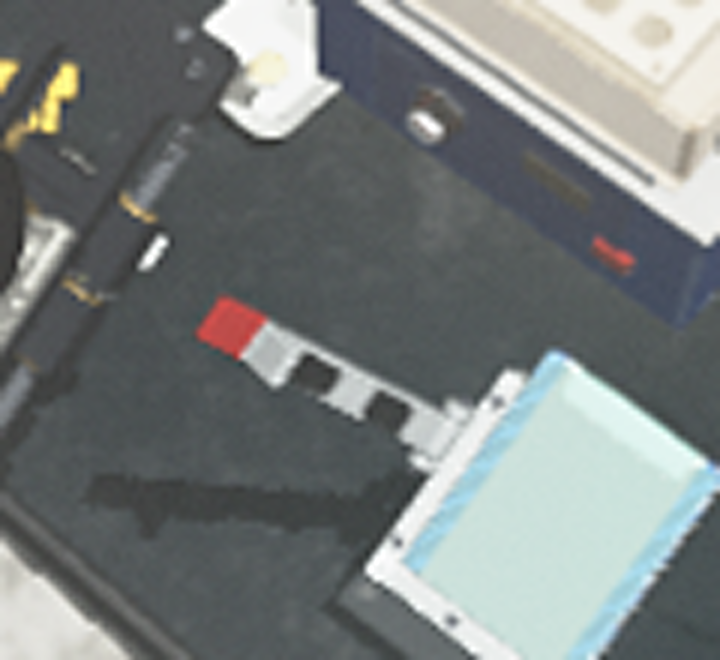

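View pics/t8.png

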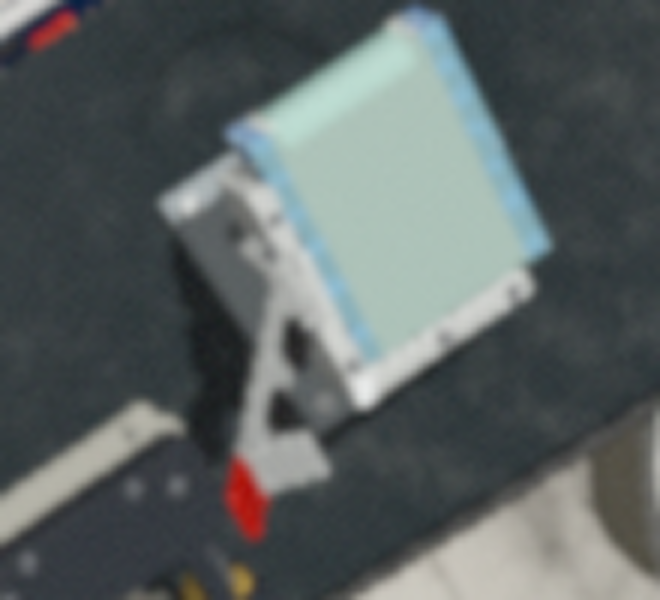

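```bash
python3 -m jog '{"xyz":[[0.36,-0.36,0.06],[0.36,-0.36,0.06],[0.3,-0.4,0.03],[0.27,-0.42,0],[0.27,-0.42,0]],"angular":[[0,0,0],[0,0,0],[0,0,0],[0,0,0],[0,0,0]]}'
python3 -c "
from h import *
status([1,0,0],[50,20,120])"
python3 -m jog '{"xyz":[[0.27,-0.42,0],[0.27,-0.42,0],[0.27,-0.42,0]],"angular":[[0,0,0],[0,0,0],[0,0,0]]}'
python3 -c "
from h import *
i=capture('side');crop(i,280,170,120,110,6,'pics/s9.png')
status([1,0,0],[50,20,120])"
```

```text
time: 19.15
tool_pos: [390.1, 155.6, 164.2]
tcp_rot: [-3.133, -0.497, 0.576]
contact_force: [-1.6, 1.3, -0.4]
grip_width: 0.7
t 19.15 stand pos [ 47.2  86.7 115.8] F stand [-0.7  2.  -0.1] grip 0.7 q [-0.02  0.02  2.27  0.6   0.51 -1.08]
rot left (units 6deg) [-0.05 -0.07 -0.1 ]
shift left (units 2cm) [ 1.82 -2.8   0.25]
time: 19.45
tool_pos: [404.6, 130.4, 166.2]
tcp_rot: [-3.131, -0.497, 0.578]
contact_force: [-0.2, 0.3, 0.3]
grip_width: 0.5
t 19.5 stand pos [ 47.5  56.3 118.2] F stand [ 0.3 -0.8 -0. ] grip 0.5 q [-0.12  0.03  2.25  0.63  0.56 -1.18]
rot left (units 6deg) [-0.05 -0.06 -0.11]
shift left (units 2cm) [ 1.04 -1.49  0.14]
```

View pics/s9.png

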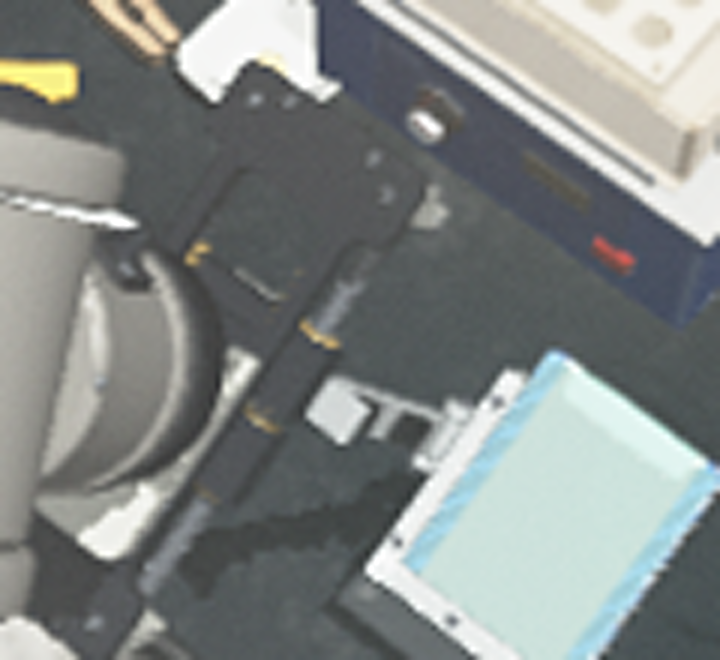

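```bash
python3 -m jog '{"xyz":[[0.36,-0.56,-0.03],[0.36,-0.56,-0.03],[0.36,-0.56,-0.03]],"angular":[[0,0,-0.03],[0,0,-0.03],[0,0,-0.03]]}' >/dev/null
python3 -c "
from h import *
status([1,0,0],[50,-10,115])"
```

```text
t 19.8 stand pos [ 46.3  18.  118.5] F stand [ 0.8  1.3 -0.7] grip 0.6 q [-0.22  0.06  2.22  0.65  0.61 -1.29]
rot left (units 6deg) [-0.06 -0.06 -0.04]
shift left (units 2cm) [ 0.96 -1.05 -0.07]
```

```bash
python3 -m jog '{"xyz":[[0.46,-0.52,-0.03],[0.46,-0.52,-0.03],[0.49,-0.43,-0.33],[0.49,-0.43,-0.33]],"angular":[[-0.02,-0.02,0],[-0.02,-0.02,0],[0,0,0],[0,0,0]]}' >/dev/null
python3 -c "
from h import *
i=capture('side');crop(i,280,170,120,110,6,'pics/s10.png')
status([1,0,0],[50,-60,80])"
```

```text
t 20.25 stand pos [ 50.7 -38.5 101. ] F stand [-0.2 -1.7 -0.4] grip 0.8 q [-0.31  0.16  2.15  0.7   0.61 -1.42]
rot left (units 6deg) [-0.    0.01 -0.04]
shift left (units 2cm) [ 0.98 -0.65 -0.94]
```

View pics/s10.png

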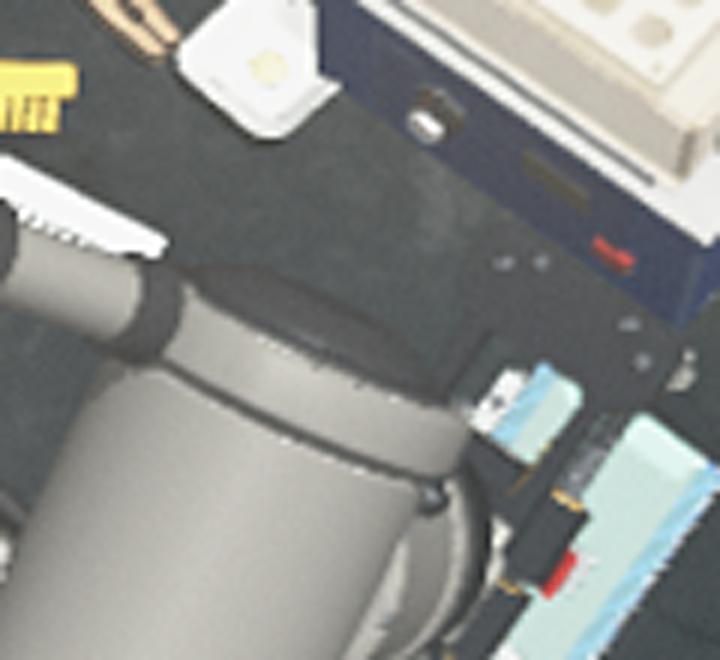

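```bash
python3 -m jog '{"xyz":[[0.49,-0.33,-0.45],[0.49,-0.33,-0.45],[0.51,-0.26,-0.52],[0.51,-0.26,-0.52]],"angular":[[0,0,0],[0,0,0],[0,0,0],[0,0,0]]}' >/dev/null
python3 -c "
from h import *
i=capture('side');crop(i,280,170,120,110,6,'pics/s11.png')
status([1,0,0],[50,-100,40])"
```

```text
t 20.7 stand pos [ 51.1 -82.8  55.5] F stand [-0.8 -2.3 -1.3] grip 0.4 q [-0.34  0.31  2.09  0.8   0.56 -1.56]
rot left (units 6deg) [ 0.    0.01 -0.03]
shift left (units 2cm) [ 0.74 -0.55 -0.71]
```

View pics/s11.png

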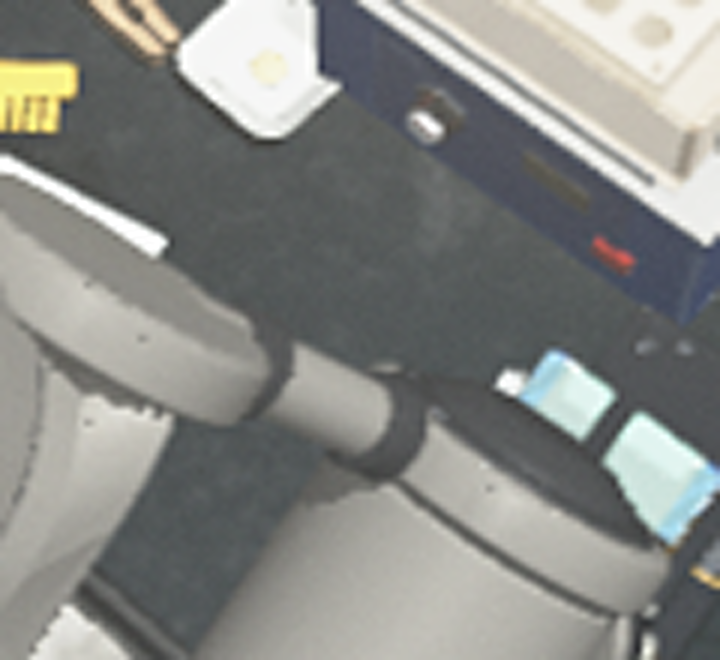

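```bash
python3 -m jog '{"xyz":[[0.26,-0.13,-0.28],[0.26,-0.13,-0.28],[0.2,-0.1,-0.22]],"angular":[[0,0,0],[0,0,0],[0,0,0]]}' >/dev/null
python3 -c "
from h import *
status([1,0,0],[50,-98,33])"
python3 -m jog '{"xyz":[[0.06,0.04,-0.12]],"angular":[[0,0,0]]}' >/dev/null
python3 -c "
from h import *
status([1,0,0],[50,-98,33])"
python3 -m jog '{"xyz":[[0.06,0.04,-0.12]],"angular":[[0,0,0]]}' >/dev/null
python3 -c "
from h import *
status([1,0,0],[50,-98,33])"
```

```text
t 21.0 stand pos [ 51.2 -96.8  37.5] F stand [0.3 0.  0.2] grip 0.7 q [-0.34  0.37  2.07  0.83  0.54 -1.61]
rot left (units 6deg) [-0.    0.01 -0.04]
shift left (units 2cm) [ 0.08 -0.02 -0.22]
t 21.1 stand pos [ 51.3 -97.2  34.4] F stand [1.  0.  0.9] grip 0.3 q [-0.34  0.37  2.07  0.84  0.53 -1.62]
rot left (units 6deg) [-0.    0.01 -0.03]
shift left (units 2cm) [ 0.   -0.05 -0.09]
t 21.2 stand pos [ 51.6 -97.1  32. ] F stand [-5.9  4.2 39.2] grip 0.6 q [-0.34  0.38  2.07  0.85  0.53 -1.62]
rot left (units 6deg) [ 0.    0.02 -0.04]
shift left (units 2cm) [-0.05 -0.09  0.01]
```

```bash
python3 -m jog '{"xyz":[[0,0,0],[-0.2,-0.13,0.45],[-0.36,-0.23,0.8],[-0.36,-0.4,0.8],[-0.36,-0.6,0.8],[-0.2,-0.9,0.8],[0,-0.9,0.8],[0,-0.9,0.8],[0,-0.9,0.8]],"angular":[[0,0,0],[0,0,0],[0,0,0],[0,0,0],[0,0,0],[0,0,0],[0,0,0],[0,0,0],[0,0,0]]}'
python3 -c "
from h import *
i=capture('side');j=capture('top')
crop(i,335,205,80,80,8,'pics/s12.png');crop(j,360,135,80,85,7,'pics/t12.png');overlay('side',i,SP,0.0,335,205,80,80,8,'pics/s12o.png')
status([1,0,0])"
```

```text
time: 22.1
tool_pos: [490.2, -74.0, 219.5]
tcp_rot: [-3.141, -0.498, 0.579]
contact_force: [-0.4, -0.7, 0.5]
grip_width: 0.2
t 22.2 stand pos [  40.  -163.   184.3] F stand [0.1 0.7 0.5] grip 0.1 q [-0.6   0.16  1.92  0.58  0.95 -1.5 ]
rot left (units 6deg) [ 0.03  0.02 -0.06]
```

View pics/s12.png

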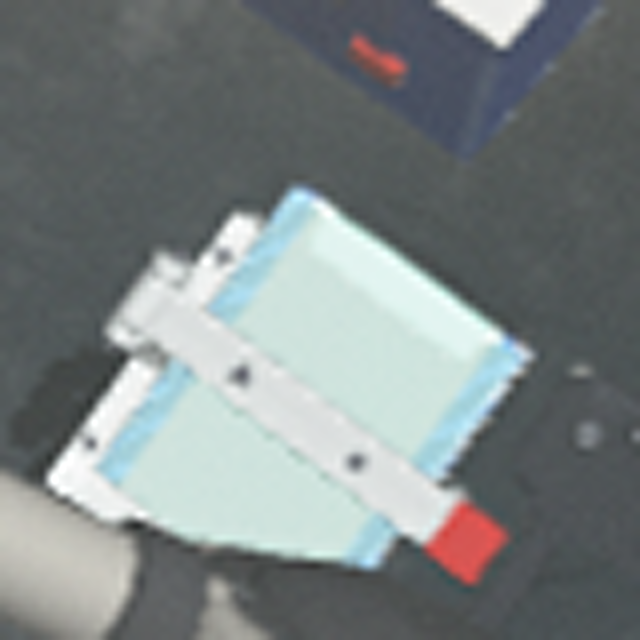

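View pics/t12.png

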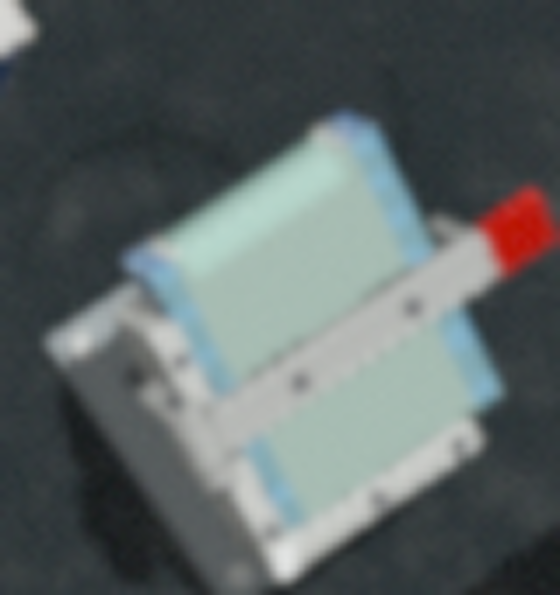

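View pics/s12o.png

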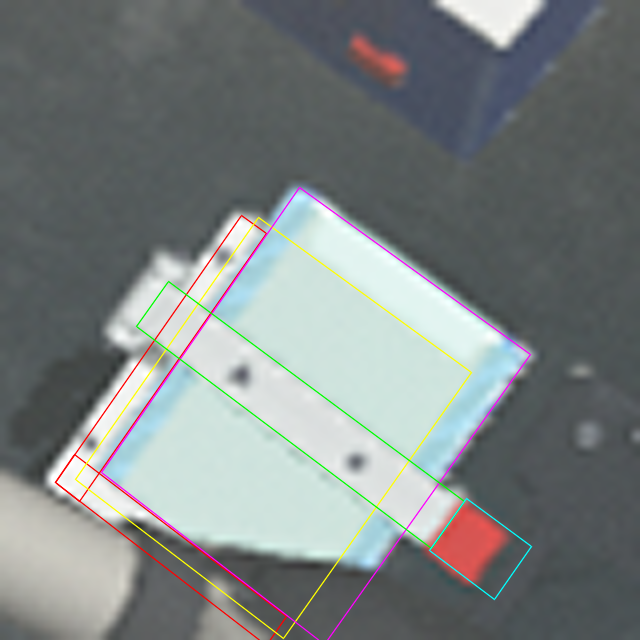

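Run:
```python
from h import *
for n in('side','top'):
    i=capture(n).astype(int);m=((i[:,:,0]>120)&(i[:,:,1]<100)&(i[:,:,2]<100)).astype(np.uint8)
    k,l,st,c=cv2.connectedComponentsWithStats(m)
    exp=proj(n,s2w(SP,[[50,-101,33]]))[0]
    b=min(range(1,k),key=lambda q:np.hypot(*(c[q]-exp)));cnt=np.argwhere(l==b)[:,::-1].astype(np.float32)
    print(n,c[b].round(1),st[b],cv2.minAreaRect(cnt))
    for a in(-.03,0,.05,.1,.2):
        q=lambda r,x:[50+x,13-r*np.cos(a)+3*np.sin(a),30+r*np.sin(a)+3*np.cos(a)]
        print(a,proj(n,s2w(SP,[q(114,0)])).round(1),proj(n,s2w(SP,[q(103,-9),q(103,9),q(125,9),q(125,-9)])).round(1).tolist())
```

```text
side [393.6 272.9] [388 268  12  11  70] ((393.5400390625, 272.780029296875), (8.600000381469727, 8.200000762939453), 36.869895935058594)
-0.03 [[394.8 273. ]] [[388.3, 273.2], [393.0, 266.7], [401.2, 272.7], [396.5, 279.3]]
0 [[394.5 273.1]] [[388.1, 273.3], [392.8, 266.7], [400.9, 272.8], [396.2, 279.4]]
0.05 [[393.9 273.1]] [[387.5, 273.4], [392.2, 266.7], [400.4, 272.9], [395.6, 279.5]]
0.1 [[393.3 273.1]] [[386.9, 273.4], [391.6, 266.7], [399.7, 272.9], [394.9, 279.6]]
0.2 [[391.6 272.9]] [[385.4, 273.1], [390.1, 266.4], [397.9, 272.6], [393.1, 279.4]]
top [433.8 167.3] [428 162  12  12  86] ((433.84613037109375, 167.26922607421875), (8.597853660583496, 9.984603881835938), 56.30992889404297)
-0.03 [[432.5 168.5]] [[429.9, 174.9], [426.6, 168.0], [435.0, 162.1], [438.3, 169.0]]
0 [[433.3 168.9]] [[430.7, 175.2], [427.3, 168.3], [436.0, 162.5], [439.2, 169.4]]
0.05 [[434.6 169.6]] [[431.8, 175.9], [428.5, 169.0], [437.5, 163.2], [440.7, 170.2]]
0.1 [[435.9 170.4]] [[432.9, 176.7], [429.6, 169.7], [438.8, 164.1], [442.1, 171.1]]
0.2 [[438.  172.3]] [[434.8, 178.5], [431.4, 171.4], [441.2, 166.0], [444.5, 173.1]]
```

```bash
python3 -c "
from plant import bot
print(bot.close_job())"
```

```text
the job is handed in; nothing more can be done
None
```

I aligned the four plates against both stops and pressed the keeper bar shut. I handed the job in at about 22 s of the 58 s allowed; `close_job` gives no verdict.

- **Tapping:** I tapped the upper and right-hand edges twice each, with the fingers held square to the bed. On the last taps the fingers stopped dead at about 12–18 N at stand x = 111.7 mm and y = −91.7 mm. That puts the finger face 11.7 mm from the flush edge on both sides. The highest push reading on the plates was about 17.5 N.
- **Keeper:** With closed fingers I swung the bar over and pressed the red tab. It bottomed out at about 39 N with the fingertips at stand z = 32 mm, where 33 mm is expected for fully shut.
- **Pictures after closing:** The side view shows the pack's upper and right edges on the predicted flush outline. It also shows the bar lying across the pack. The arm had backed well clear, with no contact force, and the bystanders in view looked unmoved, though I did not measure them.
- **Checks that disagreed:**
  - **Pack outline:** The top camera's predicted outline sat about 3 pixels off the pack's upper edge. The side stop's upper end was out the same way, so I put it down to calibration.
  - **Keeper angle:** The tab's position reads nearly 0 rad in the top camera but about 0.07 rad in the side camera, above the 0.05 limit. One pixel is worth roughly that much, so I relied on the force reading and did not press again.

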